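# Set up thin-layer plates for viewing under the lamp

### The arm

A 6-joint arm with a two-finger parallel gripper is mounted at the origin on a cart in front of the work surface, level with it; the furniture and walls round the work are solid. World frame = base frame: x ahead of the robot, y to its left, z up, the work surface at z = 0. Lengths are in m, angles in degrees, forces in N, time in s.
With the tool pointing down it reaches from about 0.375 to 0.9 m from the base axis. Payload 3.1 kg.
Tool frame: the origin (TCP) lies between the finger pads; the fingertips stand 22 mm ahead of it and the grasp point (between the pads) lies 3 mm ahead of it; y points along the fingers, x is the direction in which the jaws open and shut, and the axes are right-handed (so a half turn about y gives the same grasp; the last joint's range is limited). The gripper opens to 87 mm and grips with 3 to 60 N. Pads are 19 mm wide; open, the fingers measure 117 mm over their backs; the gripper's body (75 mm by 190 mm) begins 51 mm behind the grasp point.
Start: joints at [53.314, 30.224, 82.088, -0, 67.689, -10.227], TCP at [0.278, 0.56, 0.245] pointing down, gripper open.
Joint ranges: [-176.69, 176.69], [-43.24, 126.21], [12.49, 139.97], [-82, 262], [0, 151.66], [-163.58, 163.58]. Speed limits (degrees/s): [159.86, 159.86, 180, 180, 180, 180].

### API

Orientations are given as a 3x3 rotation matrix whose columns are the frame's x, y, z axes.
In Python, from rig import bot, imaging, workorder gives the robot as it stands. The module is installed in compiled form; this text tells all that it offers.
- The arm moves only by the tool drive_tool, never from a script. Its argument "commands" is a list of rows, each an object of numbers: "dx", "dy", "dz": the shift along the tool's x, y, z normalised to -1 to 1, where 1 is 4 cm; "wx", "wy", "wz": the turn, a rotation vector about the tool's x, y, z normalised to -1 to 1, where 1 is pi/2 rad; "grip": the finger opening in mm, from 0 to 87. In form: [{"dx": .., "dy": .., "dz": .., "wx": .., "wy": .., "wz": .., "grip": ..}, ...]. A call has 1 to 8 rows; each row shifts and turns the commanded pose from where the row before left it, along the tool's axes as they then stand; what a row does not reach is not made up. A row lasts 1/8 s, in which the tool goes at most 62.5 mm and 10.7 degrees, less where a joint would pass 70% of its speed; a pose out of reach is approached as far as the arm can. A call with a number of a shift or a turn outside -1 to 1 is refused whole. A call with a gripper value outside its range is refused whole. The fingers move at their own pace and stop on an object; the grip force is fixed at half the most. Time passes only in rows, so rows that do not move let the fingers close. It gives the time, the measured TCP pose, the force and the opening at its end, in the units of the state.
- bot.read_state(): the state, without advancing time (a new reading comes with each control period).
- imaging.capture(name): name is "scene" or "top" or "wrist"; returns (picture, depth): 384x512x3 uint8, red, green, blue; 384x512 float32, m along the optical axis (not along the pixel's ray), 0 where there is no reading.
- imaging.get_calibration(name): a dict with "mtx" (3x3 intrinsics, pixels), "world_to_cam" (4x4, takes a point from world to camera coordinates). Camera axes: x right, y down, z forward; pixel columns grow to the right and rows downward; lengths in m; the calibration is good to about 2 mm. A picture is of the moment at which its call begins: read the wrist's pose just before it. get_calibration takes no time and is no camera call; for the wrist camera it gives the pose at the moment of the call.
- workorder.hand_in(): hands the job in, once; it reports no verdict.
The state is a dict: "time_s": time; "joint_positions": joint angles; "qvel": joint speeds; "tau": joint torques, N m; "position": TCP position; "tcp_rot": TCP orientation; "force": force on the tool from outside, world axes, zero at the start; "moment": the same for the moment, N m; "opening": opening from 0.0 (shut) to 1.0 (fully open).
Only numpy, scipy, OpenCV 4.12 (cv2) and the standard library are available. Lean on these libraries where they do the work, as an engineer would, in place of code of your own. Each camera call takes 0.05 s, during which the arm holds its last target. There are 200 camera calls.

### The job

Get the plate viewing stand ready: fold its backrest up to the 70 degree marks (leaning 20 degrees back from upright), snap the lamp tube down into the stand's two spring clips, and take every plate out of the drying rack and lean it on the stand's ledge, side by side, spotted side out, each lying flat against the backrest with its lower edge back at the foot of it. Only when the lamp and all plates are in place, switch the lamp on with the toggle; do not let a plate fall over on the way and leave the beaker and the film box alone.

Things in the scene. Friction and masses are not known exactly. Their poses are not given: they have to be found in the camera images.
- stand: fixed white stand, 330 mm wide (y). Origin on the bench under the backrest's hinge; +x to its rear, front faces the robot. Housing x -113 to 4 mm, 34 mm high; its top is the ledge, from the backrest's foot (x = 0) to a lip 5 mm high with rear face at x = -14 mm. Behind it two runners (y +-154 mm) to x = 105 mm, open bench between. Wire arcs at both ends bear brass marks at 70 degrees
- rest (a joint): angle of the backrest (rad): 0 folded back flat, its face flush with the ledge; 1.222 (70 degrees) at the marks; 1.571 upright; stop at 1.75. A friction hinge of 0.8 N m along the stand's y holds it wherever it is left
- rest_foot (a point): on the backrest's hinge axis, mid-width, 34 mm above the bench, over the stand's origin; turns with the backrest: x up the backrest to its bar, y along the hinge (stand's left), z out of its face. The backrest: grey metal plate 296 mm wide, 6 mm thick, 78 mm from foot to top edge, face at z = 0; plates are taller than it
- rest_bar (a point): middle of the round bar (12 mm diameter, along y) forming the backrest's free edge, 72 mm from the hinge axis, 6 mm behind the face. Below it a hand hole 84 mm wide, 35 mm high lets a finger through, so the bar can be gripped across, in its middle, from above at any angle. Folded flat the bar is 28 mm above the bench with nothing beneath
- lamp_seat (a point): middle of the lamp's axis when clipped: x = -58 mm, y = 0 on the stand, 55 mm above the bench (21 above the housing); tube along the stand's y. Two sprung clips at y = +-45 mm, 14 mm wide, open upward: lips 12 mm apart, 8 mm above the axis. Press the tube straight down (10 to 20 N) until it snaps onto the saddles
- switch (a joint): lamp toggle on the stand (rad): 0 off, leaning 0.45 rad to the front; 0.9 on, leaning to the rear; stays where left; moved by about 1 N at its tip
- switch_tip (a point): ball tip (11 mm) of the toggle, 36 mm from its pivot; the pivot is on the stand at x = -60 mm, y = -142 mm, 38 mm above the bench; it swings in the stand's x-z plane
- lamp: loose lamp tube lying on the bench, 192 mm long (its y), 120 to 200 g: white tube 18 mm diameter (bare for y +-70 mm), black square caps 30 x 30 mm, 26 mm long, at the ends; all ends and sides alike. Origin: middle of its underside, 15 mm below the axis
- lamp_axis (a point): middle of the lamp tube, on its axis
- rack: white drying rack, fixed, 180 mm long (its x), 80 mm wide (y), 36 mm high, origin in the middle of its underside. Four grooves 10.5 mm wide across it at x = -67.5, -22.5, 22.5, 67.5 mm, floor 10 mm above the bench; the plates stand in them 45 mm apart
- plate_0: developed thin-layer plate in a grey carrier, one rigid piece 8 mm thick (x) x 60 mm wide (y) x 110 mm tall (z), 120 g. Origin: middle of its lower edge. White spotted layer on the -x side, bare back on +x. Starts upright in a groove of the drying rack, spots toward the robot; may be absent (None)
- plate_1: developed thin-layer plate in a grey carrier, one rigid piece 8 mm thick (x) x 60 mm wide (y) x 110 mm tall (z), 120 g. Origin: middle of its lower edge. White spotted layer on the -x side, bare back on +x. Starts upright in a groove of the drying rack, spots toward the robot; may be absent (None)
- plate_2: developed thin-layer plate in a grey carrier, one rigid piece 8 mm thick (x) x 60 mm wide (y) x 110 mm tall (z), 120 g. Origin: middle of its lower edge. White spotted layer on the -x side, bare back on +x. Starts upright in a groove of the drying rack, spots toward the robot; may be absent (None)
- plate_3: developed thin-layer plate in a grey carrier, one rigid piece 8 mm thick (x) x 60 mm wide (y) x 110 mm tall (z), 120 g. Origin: middle of its lower edge. White spotted layer on the -x side, bare back on +x. Starts upright in a groove of the drying rack, spots toward the robot; may be absent (None)
- beaker: bystander: glass beaker, 55 mm diameter, 70 mm high; leave alone
- film_carton: bystander: cardboard film box 59 x 128 x 56 mm; leave alone
Mind the look-alikes: they are no part of the job. What is shaped like the plate_2 but orange is not meant.

How it is judged:
By the outcome, as a careful person would: the job done as asked, in the order asked, and still so for the second after the job is handed in, with the robot touching nothing.
Of plate_0, plate_1, plate_2, plate_3 only 3 to 4 are there at a start; the rules pass over those that are not, and their reading is None.
At some moment in a run one of lamp may be knocked a few centimetres aside while the robot is not near it.
It also fails if it takes over 210 s, if anything falls off the work surface, if the arm or the gripper's body presses on something with over 40 N, if the wrist force passes 120 N, or if a joint passes its speed limit or range.

## Working session

There is one attempt and no reset: what is moved stays moved. The work goes in short steps, Python scripts to look and compute and a tool call to move; the robot and the scene stay as the last step left them, time stands still between calls to the robot, and variables do not carry over. Pictures are saved under pics/ and viewed, on a budget of 14 in all, crops included, one or two more only if the job needs it, and the job is handed in when it is done.

Besides the shell and the picture viewer there is one more tool, called after "Request:" as a command line: name --argument value ..., lists and objects as JSON in quotes. drive_tool: Moves the arm, as the interface text tells. Its arguments: {"type":"object","properties":{"commands":{"type":"array"}},"required":["commands"]}

```bash
mkdir -p pics; ls; cat > h.py <<'E'
import numpy as np, cv2
from rig import bot, imaging, workorder
def snap(n,f):
    p,d=imaging.capture(n); c=imaging.get_calibration(n)
    cv2.imwrite('pics/'+f+'.png',p[:,:,::-1]); np.savez('pics/'+f+'.npz',p=p,d=d,K=c['mtx'],T=c['world_to_cam'])
    return p,d,np.array(c['mtx']),np.array(c['world_to_cam'])
def load(f):
    z=np.load('pics/'+f+'.npz'); return z['p'],z['d'],z['K'],z['T']
def cloud(d,K,T):
    v,u=np.mgrid[:d.shape[0],:d.shape[1]]
    P=np.stack([(u-K[0,2])/K[0,0]*d,(v-K[1,2])/K[1,1]*d,d],-1)
    W=(P-T[:3,3])@T[:3,:3]; W[d==0]=np.nan; return W
def proj(P,K,T):
    c=np.atleast_2d(P)@T[:3,:3].T+T[:3,3]; q=c@K.T; return q[:,:2]/q[:,2:]
def ray(uv,z,K,T):
    uv=np.atleast_2d(uv).astype(float); r=np.c_[(uv-K[[0,1],[2,2]])/K[[0,1],[0,1]],np.ones(len(uv))]@T[:3,:3]
    o=-T[:3,:3].T@T[:3,3]; return o+r*((z-o[2])/r[:,2])[:,None]
def st():
    s=bot.read_state(); np.set_printoptions(precision=4,suppress=True)
    print(s['time_s'],np.array(s['position']),np.array(s['force']),s['opening']); print(np.array(s['tcp_rot']),np.array(s['joint_positions'])); return s
E
python3 - <<'E'
from h import *
st()
a=snap('scene','s0')[0]; b=snap('top','t0')
cv2.imwrite('pics/v0.png',cv2.resize(np.vstack([a])[:,:,::-1],(768,576)))
cv2.imwrite('pics/v1.png',cv2.resize(b[0][:,:,::-1],(768,576)))
W=cloud(b[1],b[2],b[3]); print(b[2],b[3]); print(W[::48,::64].reshape(-1,3).round(3)[:64])
E
```

```text
pics
0.0 [0.278  0.559  0.2436] [-0.4436 -1.3311 -0.6961] 1.0009313181226291
[[ 0.4455 -0.0012 -0.8953]
 [ 0.8953 -0.0017  0.4455]
 [-0.002  -1.      0.0004]] [ 53.3162  30.2775  82.1555  -0.0006  67.6861 -10.2263]
[[472.9641   0.     255.9212]
 [  0.     472.9641 187.6267]
 [  0.       0.       1.    ]] [[ 0.0164 -0.9997 -0.0191  0.0313]
 [-0.9865 -0.013  -0.1634  0.5488]
 [ 0.1631  0.0215 -0.9864  1.4093]
 [ 0.      0.      0.      1.    ]]
[[ 1.149  0.88   0.08 ]
 [ 1.148  0.669  0.084]
 [ 1.13   0.45   0.116]
 [ 1.15   0.254  0.084]
 [ 1.152  0.048  0.082]
 [ 1.095 -0.145  0.179]
 [ 1.158 -0.362  0.076]
 [ 1.156 -0.563  0.081]
 [ 1.085  0.992 -0.131]
 [ 1.078  0.746 -0.113]
 [ 1.082  0.515 -0.118]
 [ 1.084  0.282 -0.119]
 [ 1.086  0.051 -0.121]
 [ 0.848 -0.121  0.374]
 [ 1.091 -0.409 -0.124]
 [ 1.09  -0.635 -0.117]
 [ 1.003  1.141 -0.413]
 [ 1.125  1.014 -0.737]
 [ 1.121  0.69  -0.72 ]
 [ 0.799  0.229  0.16 ]
 [ 0.861  0.045 -0.002]
 [ 0.861 -0.164  0.004]
 [ 0.864 -0.372  0.001]
 [ 0.767 -0.475  0.264]
 [ 0.805  1.143 -0.454]
 [ 0.898  1.024 -0.804]
 [ 0.9    0.7   -0.799]
 [ 0.
[... 183 characters left out ...]
14]
 [ 0.54   0.244 -0.008]
 [ 0.536  0.039  0.039]
 [ 0.54  -0.159  0.031]
 [ 0.548 -0.365 -0.007]
 [ 0.513 -0.475  0.23 ]
 [ 0.402  1.138 -0.522]
 [ 0.42   0.988 -0.814]
 [ 0.384  0.44  -0.004]
 [ 0.388  0.239 -0.008]
 [ 0.391  0.038 -0.009]
 [ 0.394 -0.162 -0.006]
 [ 0.397 -0.36  -0.001]
 [ 0.4   -0.559 -0.007]
 [ 0.26   0.53   0.538]
 [ 0.251  0.488  0.334]
 [ 0.197  0.657 -0.801]
 [ 0.202  0.354 -0.809]
 [ 0.208  0.05  -0.799]
 [ 0.213 -0.252 -0.804]
 [ 0.218 -0.553 -0.803]
 [ 0.223 -0.849 -0.797]
 [ 0.182  0.471  0.629]
 [-0.028  0.944 -0.799]
 [-0.022  0.644 -0.801]
 [-0.016  0.344 -0.797]
 [ 0.103  0.033  0.004]
 [-0.005 -0.251 -0.801]
 [-0.    -0.547 -0.807]
 [ 0.006 -0.839 -0.799]]
```

View pics/v0.png

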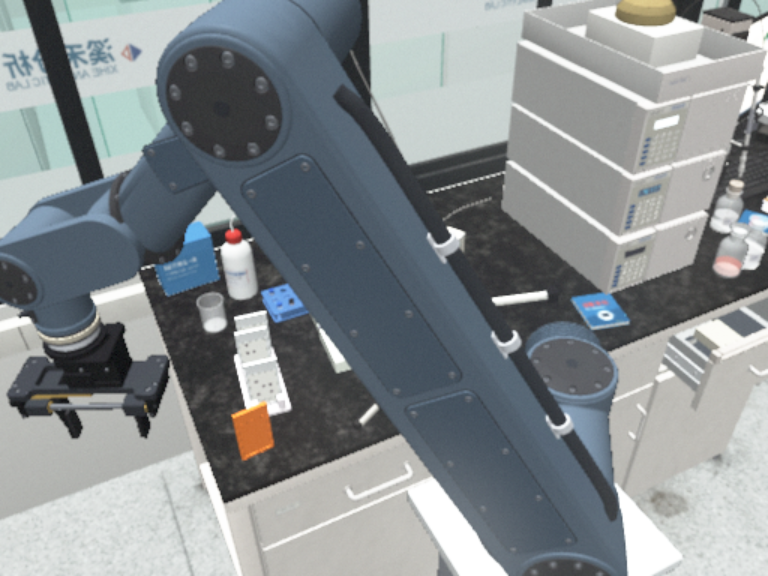

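View pics/v1.png

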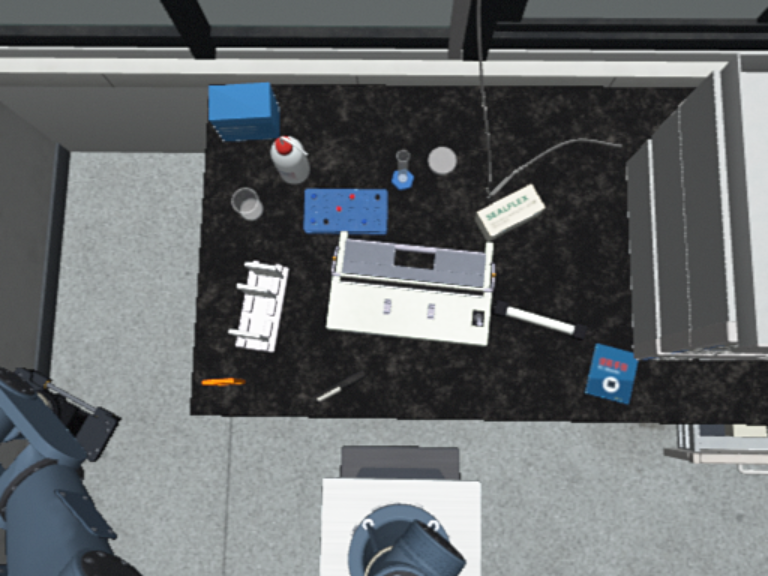

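```bash
python3 - <<'E'
from h import *
p,d,K,T=load('t0')
a=cv2.resize(p[165:285,130:200],None,fx=4.5,fy=4.5,interpolation=cv2.INTER_CUBIC)
b=cv2.resize(p[145:240,210:400],None,fx=2.5,fy=2.5,interpolation=cv2.INTER_CUBIC)
p2=load('s0')[0]
c=cv2.resize(p2[180:320,140:240],None,fx=2.1,fy=2.1,interpolation=cv2.INTER_CUBIC)
o=np.zeros((560,800,3),np.uint8); o[:540,:315]=a; o[:b.shape[0],320:320+b.shape[1]]=b[:,:480]; o[240:240+c.shape[0],320:320+c.shape[1]]=c
cv2.imwrite('pics/v2.png',o[:,:,::-1])
W=cloud(d,K,T)
# lamp/stand/rack points
def box(n,x0,x1,y0,y1,z0,z1):
    m=(W[...,0]>x0)&(W[...,0]<x1)&(W[...,1]>y0)&(W[...,1]<y1)&(W[...,2]>z0)&(W[...,2]<z1)&(p.min(-1)>110)
    v,u=np.where(m); Q=W[m]; r=cv2.minAreaRect(Q[:,:2].astype(np.float32)); print(n,m.sum(),r,np.median(Q[:,2]),cv2.boxPoints(r).round(3).tolist())
box('rack',.45,.75,.25,.45,.015,.06)
box('stand',.45,.75,-.2,.2,.02,.06)
box('lamp',.45,.7,-.42,-.2,.008,.05)
for (u,v) in [(157,185),(165,185),(173,190),(165,205),(160,220),(170,232),(265,180),(285,205)]: print(u,v,W[v,u],p[v,u])
E
```

```text
rack 430 ((0.5863979458808899, 0.29627880454063416), (0.2699231803417206, 0.08414367586374283), 1.8875612020492554) 0.033665123044926235 [[0.44999998807907104, 0.33399999141693115], [0.453000009059906, 0.25], [0.7229999899864197, 0.2590000033378601], [0.7200000286102295, 0.34299999475479126]]
stand 5369 ((0.5879024267196655, -0.023299813270568848), (0.3388044536113739, 0.29990679025650024), 84.93168640136719) 0.033751018545431784 [[0.42399999499320984, -0.17900000512599945], [0.722000002861023, -0.20499999821186066], [0.7519999742507935, 0.13199999928474426], [0.45399999618530273, 0.1589999943971634]]
lamp 285 ((0.5674779415130615, -0.2535474896430969), (0.27806538343429565, 0.12193159759044647), 17.742799758911133) 0.02209150977905408 [[0.41600000858306885, -0.23800000548362732], [0.45399999618530273, -0.3540000021457672], [0.7179999947547913, -0.26899999380111694], [0.6809999942779541, -0.15299999713897705]]
157 185 [ 0.56051335  0.35662365 -0.00260503] [36 37 36]
165 185 [0.55837904 0.32777574 0.01205455] [168 166 171]
173 190 [0.54300991 0.30204427 0.01017194] [255 254 255]
165 205 [0.49180987 0.31974191 0.0351471 ] [255 255 255]
160 220 [0.44525697 0.3332094  0.03398786] [242 243 244]
170 232 [0.41056903 0.30566291 0.00906965] [229 226 233]
265 180 [0.57438478 0.01180828 0.03476116] [139 145 158]
285 205 [ 0.49699457 -0.05072832  0.03496217] [180 183 187]
```

View pics/v2.png

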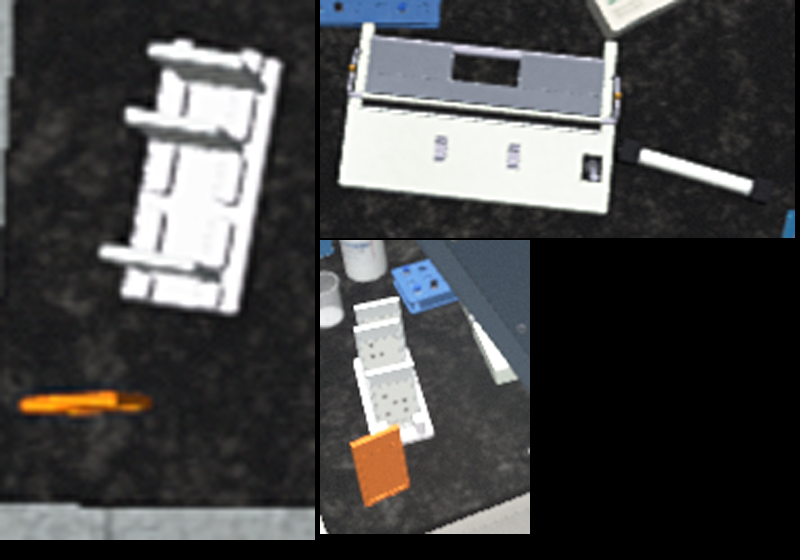

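```bash
python3 - <<'E'
from h import *
p,d,K,T=load('t0'); W=cloud(d,K,T); z=W[...,2]
def rect(n,m,zp,k=3):
    m=m.astype(np.uint8); m=cv2.morphologyEx(m,cv2.MORPH_OPEN,np.ones((k,k))) if k else m
    nn,l,s,_=cv2.connectedComponentsWithStats(m); i=1+s[1:,4].argmax(); 
    v,u=np.where(l==i); Q=ray(np.c_[u,v],zp,K,T)[:,:2]; r=cv2.minAreaRect(Q.astype(np.float32)); print(n,s[i],r,'\n',cv2.boxPoints(r).round(4).tolist()); return Q
win=np.zeros(d.shape,bool); win[150:240,205:335]=1
rect('housing',win&(p.min(-1)>205)&(z>.025)&(z<.045),.034,5)
gray=(abs(p.astype(int)-[139,145,158]).max(-1)<22)&win
rect('rest',gray,.034,3)
win[:]=0; win[165:240,145:200]=1
rect('rack',win&(p.min(-1)>120)&(z>.004)&(z<.045),.036,0)
win[:]=0; win[190:230,330:400]=1
Q=rect('lamptube',win&(p.min(-1)>120),.024,0); print(Q.mean(0))
dk=win&(p.max(-1)<40)&(z>.012)
v,u=np.where(dk); print(dk.sum(), np.c_[u,v][::4].tolist())
E
```

```text
housing [ 218  187  108   42 3037] ((0.487718790769577, -0.010502353310585022), (0.32776665687561035, 0.09790424257516861), 84.55223846435547) 
 [[0.42340001463890076, -0.16899999976158142], [0.5209000110626221, -0.17829999327659607], [0.5519999861717224, 0.14800000190734863], [0.4544999897480011, 0.15729999542236328]]
rest [ 228  161   95   30 1583] ((0.5896676778793335, -0.02000303566455841), (0.29138413071632385, 0.06659787893295288), 84.68851470947266) 
 [[0.5429999828338623, -0.16200000047683716], [0.6093000173568726, -0.16820000112056732], [0.6363000273704529, 0.12200000137090683], [0.5699999928474426, 0.12809999287128448]]
rack [ 157  176   35   59 1074] ((0.49688461422920227, 0.29122039675712585), (0.07872951030731201, 0.17993327975273132), 82.26425170898438) 
 [[0.4023999869823456, 0.26429998874664307], [0.5806999802589417, 0.24009999632835388], [0.5913000106811523, 0.3181000053882599], [0.4129999876022339, 0.3422999978065491]]
lamptube [338 205  45  18 266] ((0.4768444001674652, -0.2815169394016266), (0.14122040569782257, 0.018014412373304367), 73.98556518554688) 
 [[0.4487000107765198, -0.34689998626708984], [0.4659999907016754, -0.35190001130104065], [0.5049999952316284, -0.21610000729560852], [0.4876999855041504, -0.21119999885559082]]
[ 0.47669274 -0.28207509]
53 [[331, 200], [331, 201], [330, 203], [336, 206], [331, 209], [332, 210], [336, 210], [384, 216], [390, 220], [380, 224], [384, 224], [384, 225], [388, 225], [388, 226]]
```

Request:
drive_tool --commands '[{"wy": 0.11}, {"wy": 0.11}, {"wy": 0.11}, {"wy": 0.11}, {"wy": 0.11}, {"wy": 0.11}, {"wy": 0.11}, {"wy": 0.11}]'

```text
schema error: expected keys dx, dy, dz, wx, wy, wz, grip
```

Request:
drive_tool --commands '[{"dx": 0.55, "dz": -0.98}, {"dx": 0.55, "dz": -0.98}, {"dx": 0.55, "dz": -0.98}, {"dx": 0.55, "dz": -0.98}, {"dx": 0.55, "dz": -0.98}, {"dx": 0.55, "dz": -0.98}, {"dx": 0.55, "dz": -0.98}, {"dx": 0.55, "dz": -0.98}]'

```text
schema error: expected keys dx, dy, dz, wx, wy, wz, grip
```

Request:
drive_tool --commands '[{"dx": 0.55, "dz": -0.98}, {"dx": 0.55, "dz": -0.98}, {"dx": 0.55, "dz": -0.98}, {"dx": 0.55, "dz": -0.98}, {"dx": 0.55, "dz": -0.98}, {"dx": 0.55, "dz": -0.98}, {"dx": 0.55, "dz": -0.98}, {"dx": 0.55, "dz": -0.98}]'

```text
schema error: expected keys dx, dy, dz, wx, wy, wz, grip
```

Request:
drive_tool --commands '[{"dx": 0.6, "dz": -0.98}, {"dx": 0.6, "dz": -0.98}, {"dx": 0.6, "dz": -0.98}, {"grip": 60}, {}]'

```text
schema error: expected keys dx, dy, dz, wx, wy, wz, grip
```

```bash
cat >> h.py <<'E'
def lamp(f):
    p,d,K,T=load(f); W=cloud(d,K,T); z=W[...,2]
    m=((p.min(-1)>120)&(z>.012)&(z<.032)&(W[...,1]<-.17)&(W[...,1]>-.45)&(W[...,0]>.38)&(W[...,0]<.62)).astype(np.uint8)
    n,l,s,_=cv2.connectedComponentsWithStats(m); i=1+s[1:,4].argmax(); v,u=np.where(l==i)
    print(s[i],cv2.minAreaRect(ray(np.c_[u,v],.02,K,T)[:,:2].astype(np.float32)),np.nanmax(z[l==i]))
E
python3 - <<'E'
from h import *
st(); snap('wrist','w1'); snap('top','t1')
try: lamp('w1')
except Exception as e: print(e)
lamp('t1')
E
```

```text
0.1 [0.2781 0.5591 0.2437] [0.2306 0.441  0.1679] 1.001034592112651
[[ 0.4456 -0.0012 -0.8952]
 [ 0.8952 -0.0016  0.4456]
 [-0.0019 -1.      0.0004]] [ 53.3128  30.2751  82.1469   0.0005  67.6901 -10.2275]
attempt to get argmax of an empty sequence
[338 205  45  18 253] ((0.47697871923446655, -0.28181833028793335), (0.14083611965179443, 0.017173517495393753), 73.98556518554688) 0.030123838204346606
```

View pics/w1.png

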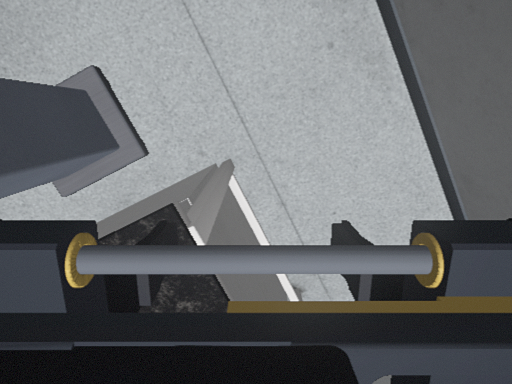

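Request:
drive_tool --commands '[{"dx": 0, "dy": 0, "dz": 0, "wx": 0, "wy": 0.11, "wz": 0, "grip": 87}, {"dx": 0, "dy": 0, "dz": 0, "wx": 0, "wy": 0.11, "wz": 0, "grip": 87}, {"dx": 0, "dy": 0, "dz": 0, "wx": 0, "wy": 0.11, "wz": 0, "grip": 87}, {"dx": 0, "dy": 0, "dz": 0, "wx": 0, "wy": 0.11, "wz": 0, "grip": 87}, {"dx": 0, "dy": 0, "dz": 0, "wx": 0, "wy": 0.11, "wz": 0, "grip": 87}, {"dx": 0, "dy": 0, "dz": 0, "wx": 0, "wy": 0.11, "wz": 0, "grip": 87}, {"dx": 0, "dy": 0, "dz": 0, "wx": 0, "wy": 0.11, "wz": 0, "grip": 87}, {"dx": 0, "dy": 0, "dz": 0, "wx": 0, "wy": 0.11, "wz": 0, "grip": 87}]'

```text
time_s: 1.2
position: [0.2783, 0.5594, 0.2443]
tcp_rot: [[0.961, -0.0, 0.275], [-0.275, -0.001, 0.961], [-0.0, -1.0, -0.001]]
force: [0.2, 0.2, 0.6]
opening: 1.003
```

Request:
drive_tool --commands '[{"dx": 0.55, "dy": 0, "dz": -0.98, "wx": 0, "wy": 0, "wz": 0, "grip": 87}, {"dx": 0.55, "dy": 0, "dz": -0.98, "wx": 0, "wy": 0, "wz": 0, "grip": 87}, {"dx": 0.55, "dy": 0, "dz": -0.98, "wx": 0, "wy": 0, "wz": 0, "grip": 87}, {"dx": 0.55, "dy": 0, "dz": -0.98, "wx": 0, "wy": 0, "wz": 0, "grip": 87}, {"dx": 0.55, "dy": 0, "dz": -0.98, "wx": 0, "wy": 0, "wz": 0, "grip": 87}, {"dx": 0.55, "dy": 0, "dz": -0.98, "wx": 0, "wy": 0, "wz": 0, "grip": 87}, {"dx": 0.55, "dy": 0, "dz": -0.98, "wx": 0, "wy": 0, "wz": 0, "grip": 87}, {"dx": 0.55, "dy": 0, "dz": -0.98, "wx": 0, "wy": 0, "wz": 0, "grip": 87}]'

```text
time_s: 2.2
position: [0.3635, 0.2087, 0.2447]
tcp_rot: [[0.963, 0.001, 0.27], [-0.27, 0.0, 0.963], [0.001, -1.0, 0.0]]
force: [0.2, -0.8, 0.5]
opening: 0.998
```

Request:
drive_tool --commands '[{"dx": 0.55, "dy": 0, "dz": -0.98, "wx": 0, "wy": 0, "wz": 0, "grip": 60}, {"dx": 0.55, "dy": 0, "dz": -0.98, "wx": 0, "wy": 0, "wz": 0, "grip": 60}, {"dx": 0.55, "dy": 0, "dz": -0.98, "wx": 0, "wy": 0, "wz": 0, "grip": 60}, {"dx": 0.55, "dy": 0, "dz": -0.98, "wx": 0, "wy": 0, "wz": 0, "grip": 60}, {"dx": 0.55, "dy": 0, "dz": -0.98, "wx": 0, "wy": 0, "wz": 0, "grip": 60}, {"dx": 0.55, "dy": 0, "dz": -0.98, "wx": 0, "wy": 0, "wz": 0, "grip": 60}, {"dx": 0.55, "dy": 0, "dz": -0.98, "wx": 0, "wy": 0, "wz": 0, "grip": 60}, {"dx": 0.55, "dy": 0, "dz": -0.98, "wx": 0, "wy": 0, "wz": 0, "grip": 60}]'

```text
time_s: 3.2
position: [0.4482, -0.1409, 0.2446]
tcp_rot: [[0.963, 0.0, 0.27], [-0.27, 0.0, 0.963], [0.0, -1.0, 0.0]]
force: [0.3, -0.6, 0.1]
opening: 0.689
```

Request:
drive_tool --commands '[{"dx": 0.6, "dy": 0, "dz": -0.98, "wx": 0, "wy": 0, "wz": 0, "grip": 60}, {"dx": 0.6, "dy": 0, "dz": -0.98, "wx": 0, "wy": 0, "wz": 0, "grip": 60}, {"dx": 0.6, "dy": 0, "dz": -0.98, "wx": 0, "wy": 0, "wz": 0, "grip": 60}, {"dx": 0, "dy": 0, "dz": 0, "wx": 0, "wy": 0, "wz": 0, "grip": 60}, {"dx": 0, "dy": 0, "dz": 0, "wx": 0, "wy": 0, "wz": 0, "grip": 60}]'

```text
time_s: 3.82
position: [0.485, -0.2714, 0.244]
tcp_rot: [[0.963, -0.001, 0.27], [-0.27, 0.002, 0.963], [-0.002, -1.0, 0.001]]
force: [-0.6, 0.5, 0.6]
opening: 0.689
```

```bash
python3 - <<'E'
from h import *
st(); snap('wrist','w2'); snap('top','t2')
for f in('w2','t2'):
  try: lamp(f)
  except Exception as e: print(e)
E
```

```text
3.825 [ 0.485  -0.2714  0.244 ] [-0.6209  0.517   0.6413] 0.6894520607329718
[[ 0.9628 -0.0014  0.2703]
 [-0.2703  0.0016  0.9628]
 [-0.0018 -1.      0.0012]] [-40.7604  24.9678  92.0802   0.0195  63.071  -25.0854]
[ 242  124   17  115 1563] ((0.4769991636276245, -0.28331875801086426), (0.1418778896331787, 0.019097531214356422), 74.4183578491211) 0.026110894140004493
[323 168   5  24  69] ((0.58126300573349, -0.175930917263031), (0.012536534108221531, 0.07338690757751465), 89.61382293701172) 0.03077548846768473
```

Request:
drive_tool --commands '[{"dx": -0.11, "dy": 0, "dz": -0.34, "wx": 0, "wy": 0, "wz": 0, "grip": 60}, {"dx": 0, "dy": 0.78, "dz": 0, "wx": 0, "wy": 0, "wz": 0, "grip": 60}, {"dx": 0, "dy": 0.78, "dz": 0, "wx": 0, "wy": 0, "wz": 0, "grip": 60}, {"dx": 0, "dy": 0.78, "dz": 0, "wx": 0, "wy": 0, "wz": 0, "grip": 60}, {"dx": 0, "dy": 0.78, "dz": 0, "wx": 0, "wy": 0, "wz": 0, "grip": 60}, {"dx": 0, "dy": 0.78, "dz": 0, "wx": 0, "wy": 0, "wz": 0, "grip": 60}, {"dx": 0, "dy": 0.78, "dz": 0, "wx": 0, "wy": 0, "wz": 0, "grip": 60}, {"dx": 0, "dy": 0.74, "dz": 0, "wx": 0, "wy": 0, "wz": 0, "grip": 60}]'

```text
time_s: 4.92
position: [0.4776, -0.2843, 0.0271]
tcp_rot: [[0.963, 0.0, 0.269], [-0.269, -0.001, 0.963], [0.0, -1.0, -0.0]]
force: [0.0, -0.1, -0.3]
opening: 0.693
```

Request:
drive_tool --commands '[{"dx": 0, "dy": 0, "dz": 0, "wx": 0, "wy": 0, "wz": 0, "grip": 60}, {"dx": 0, "dy": 0, "dz": 0, "wx": 0, "wy": 0, "wz": 0, "grip": 10}, {"dx": 0, "dy": 0, "dz": 0, "wx": 0, "wy": 0, "wz": 0, "grip": 10}, {"dx": 0, "dy": 0, "dz": 0, "wx": 0, "wy": 0, "wz": 0, "grip": 10}, {"dx": 0, "dy": 0, "dz": 0, "wx": 0, "wy": 0, "wz": 0, "grip": 10}, {"dx": 0, "dy": 0, "dz": 0, "wx": 0, "wy": 0, "wz": 0, "grip": 10}, {"dx": 0, "dy": 0, "dz": 0, "wx": 0, "wy": 0, "wz": 0, "grip": 10}, {"dx": 0, "dy": 0, "dz": 0, "wx": 0, "wy": 0, "wz": 0, "grip": 10}]'

```text
time_s: 5.92
position: [0.4777, -0.2839, 0.028]
tcp_rot: [[0.963, -0.0, 0.27], [-0.27, 0.0, 0.963], [-0.0, -1.0, 0.0]]
force: [-1.4, 0.9, 4.0]
opening: 0.194
```

Request:
drive_tool --commands '[{"dx": 0, "dy": -0.6, "dz": 0, "wx": 0, "wy": 0, "wz": 0, "grip": 10}, {"dx": 0, "dy": -0.8, "dz": 0, "wx": 0, "wy": 0, "wz": 0, "grip": 10}, {"dx": 0, "dy": -0.8, "dz": 0, "wx": 0, "wy": 0, "wz": 0, "grip": 10}, {"dx": 0, "dy": -0.8, "dz": 0, "wx": 0, "wy": 0, "wz": 0, "grip": 10}, {"dx": 0, "dy": 0, "dz": 0, "wx": 0, "wy": 0, "wz": 0, "grip": 10}]'

```text
time_s: 6.55
position: [0.4791, -0.2851, 0.1497]
tcp_rot: [[0.963, 0.004, 0.27], [-0.27, -0.004, 0.963], [0.005, -1.0, -0.002]]
force: [0.4, -0.2, -2.0]
opening: 0.195
```

Request:
drive_tool --commands '[{"dx": -0.208, "dy": 0, "dz": 0.95, "wx": 0, "wy": 0, "wz": 0, "grip": 10}, {"dx": -0.208, "dy": 0, "dz": 0.95, "wx": 0, "wy": 0, "wz": 0, "grip": 10}, {"dx": -0.208, "dy": 0, "dz": 0.95, "wx": 0, "wy": 0, "wz": 0, "grip": 10}, {"dx": -0.208, "dy": 0, "dz": 0.95, "wx": 0, "wy": 0, "wz": 0, "grip": 10}, {"dx": -0.208, "dy": 0, "dz": 0.95, "wx": 0, "wy": 0, "wz": 0, "grip": 10}, {"dx": -0.208, "dy": 0, "dz": 0.95, "wx": 0, "wy": 0, "wz": 0, "grip": 10}, {"dx": -0.208, "dy": 0, "dz": 0.95, "wx": 0, "wy": -0.11, "wz": 0, "grip": 10}, {"dx": 0, "dy": 0, "dz": 0, "wx": 0, "wy": 0, "wz": 0, "grip": 10}]'

```text
time_s: 7.55
position: [0.4919, -0.0096, 0.1462]
tcp_rot: [[0.995, -0.004, 0.096], [-0.096, 0.001, 0.995], [-0.004, -1.0, 0.001]]
force: [0.2, 0.2, -1.8]
opening: 0.2
```

```bash
python3 - <<'E'
from h import *
st(); snap('wrist','w3'); a=snap('scene','s3')[0]
b=load('w3')[0]
o=np.hstack([cv2.resize(b,(400,300)),cv2.resize(a[120:312,:256],(400,300))])
cv2.imwrite('pics/v3.png',o[:,:,::-1])
E
```

```text
7.55 [ 0.4919 -0.0096  0.1462] [ 0.238   0.18   -1.7573] 0.19996661926950474
[[ 0.9953 -0.0037  0.0964]
 [-0.0964  0.0012  0.9953]
 [-0.0038 -1.      0.0009]] [-14.161   29.0645 106.1772   0.0222  44.9826  -8.6438]
```

View pics/v3.png

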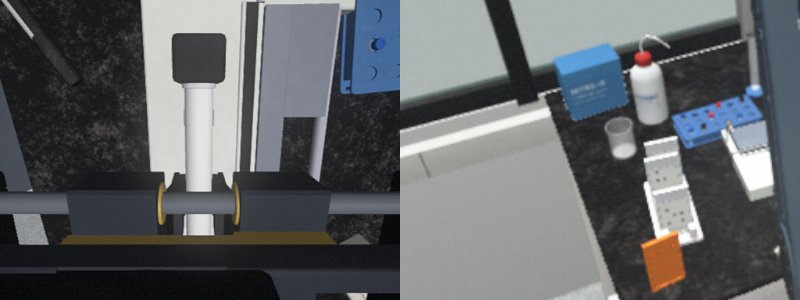

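```bash
python3 - <<'E'
from h import *
p,d,K,T=load('w3'); W=cloud(d,K,T); z=W[...,2]
# front edge of housing per row: first bright pixel with z~.034
o0=np.array([.5514,-.0166]); a=np.radians(-5.45); X=np.array([np.cos(a),np.sin(a)]); Y=np.array([-X[1],X[0]])
E=[];L=[]
for v in range(10,210,10):
    r=p[v].astype(int); br=(r.min(-1)>190)&(z[v]<.06)
    u=np.where(br)[0]
    if len(u):
        q=ray([[u[0]-.5,v]],.034,K,T)[0,:2]; E.append(q); 
        print(v,u[0],(q-o0)@X,(q-o0)@Y, 'last', end=' ')
        k=np.where((abs(z[v]-.034)<.004)&br)[0]; q=ray([[k[-1],v]],.034,K,T)[0,:2]; print(k[-1],(q-o0)@X)
E=np.array(E); f=cv2.fitLine(E.astype(np.float32),cv2.DIST_HUBER,0,.01,.01).ravel(); print('front edge dir',np.degrees(np.arctan2(f[1],f[0])))
# lamp
m=(z>.1)&(p.min(-1)>120); m[:,:200]=0; m[:,330:]=0; m[220:]=0
v,u=np.where(m); print(m.sum(),np.nanmedian(z[m]),z[m].max())
for vv in range(110,210,20):
    k=u[v==vv]
    if len(k): q=ray([[k.min()-.5,vv],[k.max()+.5,vv]],.1358,K,T)[:,:2]; print(vv,(q-o0)@X,(q-o0)@Y)
c=(p.max(-1)<50)&(z>.12); c[130:]=0; v,u=np.where(c); print(u.min(),u.max(),v.min(),v.max(), np.nanmedian(z[c])); q=ray([[(u.min()+u.max())/2,np.percentile(v,1)]],.15,K,T)[0,:2]; print('cap end',(q-o0)@X,(q-o0)@Y)
E
```

```text
10 183 -0.11139988650676952 0.1420671563495026 last 336 0.0016296836145568705
20 183 -0.11180735058378635 0.13543358708583217 last 335 0.001316461994719003
30 184 -0.11147289452307449 0.12869871157474203 last 335 0.001745221711867263
40 38 -0.22200911516614266 0.1222239250093276 last 334 0.0014281679813280407
50 185 -0.11154810993993897 0.11492607128874563 last 334 0.0018642527468482242
60 186 -0.1112040392638452 0.10788120226052775 last 333 0.0015432767822092918
70 186 -0.11162563440530619 0.10073062281051705 last 332 0.0012173725009158413
80 187 -0.11127684090678965 0.09346703654786624 last 332 0.0016619462882206427
90 187 -0.11170557590541845 0.0860925928577851 last 331 0.0013318872803981183
100 188 -0.11135193016123679 0.07859994134142614 last 331 0.0017843443118737952
110 188 -0.11178804926667393 0.07099095565226626 last 330 0.0014500285354649431
120 189 -0.11142941657207212 0.06325822759586854 last 330 0.0019106493791013054
130 189 -0.11187317670593527 0.05540333215312426 last 329 0.0015719713035425124
140 190 -0.11150941679187712 0.04741879899673134 last 419 0.0751908907204090
[... 207 characters left out ...]
895 last 327 0.001828019724038451
180 192 -0.11167746438198407 0.014146667854547351 last 326 0.0014744543976793242
190 193 -0.11129667716808822 0.005476070932979133 last 326 0.001962536598265991
200 193 -0.11176578617143712 -0.003340367571095782 last 325 0.0016040904985831325
front edge dir 84.477066
4175 0.14091543287895933 0.14769110243242142
110 [-0.06942916 -0.04857574] [0.06960697 0.06954747]
130 [-0.06769921 -0.05036279] [0.06030864 0.06026133]
150 [-0.06787095 -0.05025101] [0.05071175 0.05066591]
170 [-0.0680484  -0.05013552] [0.04079573 0.04075149]
190 [-0.06772574 -0.050522  ] [0.03054319 0.03050305]
221 278 43 105 0.14715565372117834
cap end -0.060507480973376895 0.0954010812020924
```

```bash
python3 - <<'E'
from h import *
p,d,K,T=load('w3'); W=cloud(d,K,T); z=W[...,2]
for v in (125,150,155): print(v,[(u,int(p[v,u].min()),int(1000*z[v,u])) for u in list(range(222,292,1))+list(range(300,345,2))])
p,d,K,T=load('t0'); W=cloud(d,K,T); z=W[...,2]
g=p.astype(int).min(-1); print(g[197:216,252:300:1][:, :].tolist() if 0 else '')
w=np.clip(235-g[198:214,252:298],0,None)*(g[198:214,252:298]<222)
for s in (slice(0,22),slice(22,46)):
    a=w[:,s]; v,u=np.mgrid[:a.shape[0],:a.shape[1]]; c=[(a*u).sum()/a.sum()+252+s.start,(a*v).sum()/a.sum()+198]; print(c,a.sum(),[ray([c],h,K,T)[0] for h in(.05,.06)])
E
```

```text
125 [(222, 207, 33), (223, 207, 34), (224, 208, 34), (225, 208, 34), (226, 207, 34), (227, 207, 34), (228, 206, 33), (229, 206, 33), (230, 207, 34), (231, 207, 33), (232, 207, 33), (233, 207, 34), (234, 208, 33), (235, 198, 34), (236, 153, 134), (237, 127, 137), (238, 143, 138), (239, 159, 139), (240, 170, 140), (241, 178, 140), (242, 185, 140), (243, 191, 141), (244, 197, 140), (245, 200, 141), (246, 206, 141), (247, 208, 141), (248, 210, 142), (249, 216, 140), (250, 218, 141), (251, 220, 142), (252, 223, 142), (253, 225, 141), (254, 226, 140), (255, 226, 141), (256, 227, 142), (257, 226, 142), (258, 226, 143), (259, 227, 140), (260, 226, 141), (261, 226, 141), (262, 226, 141), (263, 226, 141), (264, 225, 140), (265, 224, 140), (266, 222, 140), (267, 219, 139), (268, 215, 137), (269, 212, 138), (270, 204, 138), (271, 194, 136), (272, 191, 133), (273, 202, 34), (274, 208, 32), (275, 208, 33), (276, 208, 34), (277, 207, 32), (278, 209, 34), (279, 208, 33), (280, 208, 33), (281, 208, 32), (282, 208, 34), (283, 208, 33), (284, 209, 33), (285, 207, 33), (286, 208, 33), (287, 208, 33), (288, 208, 33), (289, 207, 33), (290, 209, 33), (291, 209, 33), (300, 208, 33), (302, 211, 33), (304, 170, 35), (306, 183, 38), (308, 213, 39), (310, 144, 34), (312, 63, 34), (314, 69, 34), (316, 70, 34), (318, 68, 34), (320, 66, 33), (322, 67, 33), (324, 83, 33), (326, 215, 33), (328, 211, 35), (330, 177, 31), (332, 62, 32), (334, 129, 33), (336, 134, 33), (338, 134, 33), (340, 134, 35), (342, 133, 32), (344, 133, 33)]Traceback (most recent call last):
  File "<stdin>", line 3, in <module>
ValueError: cannot convert float NaN to integer
```

```bash
python3 - <<'E'
from h import *
o0=np.array([.5514,-.0166]); a=np.radians(-5.45); X=np.array([np.cos(a),np.sin(a)]); Y=np.array([-X[1],X[0]])
p,d,K,T=load('w3'); W=cloud(d,K,T); z=W[...,2]
for u,h in ((309.7,.039),(303,.034),(325,.034),(331,.034)): q=ray([[u,125]],h,K,T)[0,:2]; print(u,(q-o0)@X)
print([(u,int(p[145,u].min()),round(float(z[145,u]),3)) for u in list(range(222,240))+list(range(270,292))])
p,d,K,T=load('t0')
g=p.astype(int).min(-1)
w=np.clip(235-g[198:214,252:298],0,None)*(g[198:214,252:298]<222)
for s in (slice(0,22),slice(22,46)):
    b=w[:,s]; v,u=np.mgrid[:b.shape[0],:b.shape[1]]; c=[(b*u).sum()/b.sum()+252+s.start,(b*v).sum()/b.sum()+198]; q=ray([c],.05,K,T)[0,:2]-o0; print(c,b.sum(),q@X,q@Y)
E
```

```text
309.7 -0.015048439899127245
303 -0.019553774197291138
325 -0.0018737649873276944
331 0.002947194182809142
[(222, 208, 0.035), (223, 209, 0.034), (224, 209, 0.033), (225, 211, 0.033), (226, 208, 0.033), (227, 209, 0.034), (228, 208, 0.034), (229, 208, 0.033), (230, 208, 0.034), (231, 208, 0.034), (232, 208, 0.035), (233, 210, 0.034), (234, 195, 0.034), (235, 156, 0.067), (236, 127, 0.136), (237, 126, 0.137), (238, 145, 0.137), (239, 157, 0.138), (270, 204, 0.137), (271, 192, 0.136), (272, 158, 0.067), (273, 164, 0.067), (274, 196, 0.033), (275, 209, 0.034), (276, 210, 0.032), (277, 210, 0.033), (278, 210, 0.034), (279, 210, 0.035), (280, 208, 0.034), (281, 209, 0.033), (282, 210, 0.034), (283, 209, 0.035), (284, 210, 0.033), (285, 211, 0.033), (286, 210, 0.034), (287, 211, 0.034), (288, 210, 0.034), (289, 213, 0.034), (290, 212, 0.033), (291, 212, 0.034)]
[np.float64(257.79946828712497), np.float64(203.75465248765667)] 2633 -0.05811361140666474 0.04401889961124043
[np.float64(286.89129529362765), np.float64(206.77675968346523)] 2401 -0.05769486803422288 -0.0449809253053939
```

```bash
python3 - <<'E'
from h import *
o0=np.array([.5514,-.0166]); a=np.radians(-5.45); X=np.array([np.cos(a),np.sin(a)])
p,d,K,T=load('w3')
print([(( ray([[u,145]],h,K,T)[0,:2]-o0)@X).round(4) for u,h in ((234.5,.067),(274,.067),(235.5,.133),(272,.133))])
s=st(); print((np.array(s['position'])[:2]-o0)@X)
E
```

```text
[np.float64(-0.0728), np.float64(-0.0447), np.float64(-0.068), np.float64(-0.0499)]
7.65 [ 0.493  -0.012   0.1467] [ 0.2342  0.3542 -0.8301] 0.19789669528748538
[[ 0.995  -0.0017  0.1003]
 [-0.1003  0.      0.995 ]
 [-0.0017 -1.     -0.0001]] [-14.3841  29.0469 106.0793  -0.0309  44.968   -8.6068]
-0.058565335034918266
```

Request:
drive_tool --commands '[{"dx": 0, "dy": 0.4, "dz": 0, "wx": 0, "wy": 0, "wz": 0, "grip": 10}, {"dx": 0, "dy": 0.5, "dz": 0, "wx": 0, "wy": 0, "wz": 0, "grip": 10}, {"dx": 0, "dy": 0.4, "dz": 0, "wx": 0, "wy": 0, "wz": 0, "grip": 10}, {"dx": 0, "dy": 0.1, "dz": 0, "wx": 0, "wy": 0, "wz": 0, "grip": 10}, {"dx": 0, "dy": 0, "dz": 0, "wx": 0, "wy": 0, "wz": 0, "grip": 10}]'

```text
time_s: 8.28
position: [0.4935, -0.0129, 0.0915]
tcp_rot: [[0.995, -0.001, 0.102], [-0.102, 0.0, 0.995], [-0.001, -1.0, -0.0]]
force: [0.6, 0.5, -0.8]
opening: 0.194
```

Request:
drive_tool --commands '[{"dx": 0, "dy": 0.08, "dz": 0, "wx": 0, "wy": 0, "wz": 0, "grip": 10}, {"dx": 0, "dy": 0.08, "dz": 0, "wx": 0, "wy": 0, "wz": 0, "grip": 10}, {"dx": 0, "dy": 0.08, "dz": 0, "wx": 0, "wy": 0, "wz": 0, "grip": 10}]'

```text
time_s: 8.65
position: [0.4934, -0.0121, 0.0827]
tcp_rot: [[0.995, 0.0, 0.1], [-0.1, -0.0, 0.995], [0.0, -1.0, -0.0]]
force: [-3.1, 0.5, 9.2]
opening: 0.197
```

Request:
drive_tool --commands '[{"dx": 0, "dy": 0.08, "dz": 0, "wx": 0, "wy": 0, "wz": 0, "grip": 10}, {"dx": 0, "dy": 0.08, "dz": 0, "wx": 0, "wy": 0, "wz": 0, "grip": 10}]'

```text
time_s: 8.9
position: [0.4927, -0.0119, 0.0766]
tcp_rot: [[0.995, -0.001, 0.099], [-0.099, 0.0, 0.995], [-0.001, -1.0, -0.0]]
force: [-2.7, 0.1, 6.5]
opening: 0.194
```

Request:
drive_tool --commands '[{"dx": 0, "dy": 0.08, "dz": 0, "wx": 0, "wy": 0, "wz": 0, "grip": 10}, {"dx": 0, "dy": 0.08, "dz": 0, "wx": 0, "wy": 0, "wz": 0, "grip": 10}, {"dx": 0, "dy": 0.06, "dz": 0, "wx": 0, "wy": 0, "wz": 0, "grip": 10}, {"dx": 0, "dy": 0, "dz": 0, "wx": 0, "wy": 0, "wz": 0, "grip": 10}]'

```text
time_s: 9.4
position: [0.4926, -0.0118, 0.0678]
tcp_rot: [[0.995, -0.002, 0.1], [-0.1, 0.0, 0.995], [-0.002, -1.0, 0.0]]
force: [-4.2, -0.0, 11.8]
opening: 0.194
```

Request:
drive_tool --commands '[{"dx": 0, "dy": 0.05, "dz": 0, "wx": 0, "wy": 0, "wz": 0, "grip": 10}, {"dx": 0, "dy": 0, "dz": 0, "wx": 0, "wy": 0, "wz": 0, "grip": 10}]'

```text
time_s: 9.65
position: [0.4926, -0.0118, 0.0675]
tcp_rot: [[0.995, -0.001, 0.1], [-0.1, 0.0, 0.995], [-0.001, -1.0, -0.0]]
force: [-7.2, 1.2, 27.9]
opening: 0.197
```

Request:
drive_tool --commands '[{"dx": 0, "dy": -0.05, "dz": 0, "wx": 0, "wy": 0, "wz": 0, "grip": 36}, {"dx": 0, "dy": 0, "dz": 0, "wx": 0, "wy": 0, "wz": 0, "grip": 36}, {"dx": 0, "dy": 0, "dz": 0, "wx": 0, "wy": 0, "wz": 0, "grip": 36}, {"dx": 0, "dy": -0.5, "dz": 0, "wx": 0, "wy": 0, "wz": 0, "grip": 36}, {"dx": 0, "dy": -0.7, "dz": 0, "wx": 0, "wy": 0, "wz": 0, "grip": 36}, {"dx": 0, "dy": -0.7, "dz": 0, "wx": 0, "wy": 0, "wz": 0, "grip": 36}, {"dx": 0, "dy": -0.6, "dz": 0, "wx": 0, "wy": 0, "wz": 0, "grip": 36}]'

```text
time_s: 10.52
position: [0.4937, -0.0122, 0.1675]
tcp_rot: [[0.995, 0.0, 0.101], [-0.101, 0.0, 0.995], [0.0, -1.0, 0.0]]
force: [0.8, -0.2, -0.3]
opening: 0.418
```

Request:
drive_tool --commands '[{"dx": 0.82, "dy": 0, "dz": 0.01, "wx": 0, "wy": 0, "wz": 0, "grip": 40}, {"dx": 0.82, "dy": 0, "dz": 0.01, "wx": 0, "wy": 0, "wz": 0, "grip": 40}, {"dx": 0.82, "dy": 0, "dz": 0.01, "wx": 0, "wy": 0, "wz": 0, "grip": 40}, {"dx": 0.82, "dy": 0, "dz": 0.01, "wx": 0, "wy": 0, "wz": 0, "grip": 40}, {"dx": 0, "dy": 0, "dz": 0, "wx": 0, "wy": 0, "wz": 0, "grip": 40}, {"dx": 0, "dy": 0, "dz": 0, "wx": 0, "wy": 0, "wz": 0, "grip": 40}]'

```text
time_s: 11.28
position: [0.6229, -0.0234, 0.166]
tcp_rot: [[0.995, -0.003, 0.1], [-0.1, 0.001, 0.995], [-0.003, -1.0, 0.0]]
force: [-0.1, 0.5, -0.5]
opening: 0.457
```

```bash
python3 - <<'E'
from h import *
st(); snap('wrist','w4'); snap('top','t4')
a=load('t4')[0][140:245,205:405]
o=np.vstack([cv2.resize(load('w4')[0],(400,300)),cv2.resize(a,(400,210),interpolation=cv2.INTER_CUBIC)])
cv2.imwrite('pics/v4.png',o[:,:,::-1])
E
```

```text
11.275 [ 0.6229 -0.0234  0.166 ] [-0.1426  0.5434 -0.5373] 0.4570593960959217
[[ 0.995  -0.0029  0.1003]
 [-0.1003  0.0006  0.995 ]
 [-0.003  -1.      0.0003]] [-12.4127  35.5043  86.3108  -0.0022  58.3557  -6.6542]
```

View pics/v4.png

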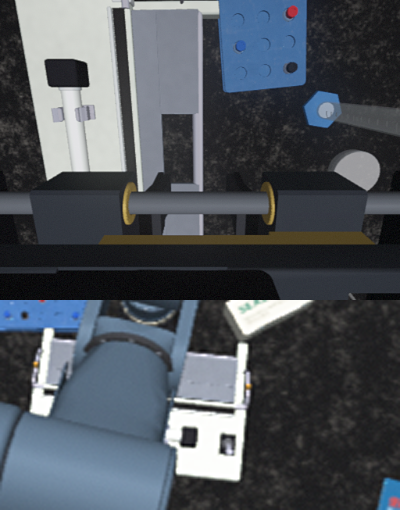

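```bash
python3 - <<'E'
from h import *
p,d,K,T=load('t0'); W=cloud(d,K,T)
for u,v in ((268,119),(268,104),(294,106),(295,100),(250,140),(235,135)): print(u,v,W[v,u].round(3))
p,d,K,T=load('w4'); W=cloud(d,K,T); o0=np.array([.5514,-.0166]); a=np.radians(-5.5); X=np.array([np.cos(a),np.sin(a)])
for v in (160,190): print(v,[(u,int(p[v,u].min()),int(1000*W[v,u,2]),round(1000*float((W[v,u,:2]-o0)@X))) for u in range(200,270,3) if d[v,u]>0])
E
```

```text
268 119 [0.772 0.005 0.034]
268 104 [0.79  0.006 0.124]
294 106 [ 0.822 -0.078  0.016]
295 100 [ 0.844 -0.082  0.011]
250 140 [0.71  0.062 0.005]
235 135 [0.722 0.11  0.02 ]
160 [(200, 135, 33, 23), (203, 133, 33, 26), (206, 120, 33, 29), (209, 47, 0, 26), (212, 45, -1, 29), (215, 47, 0, 32), (218, 42, 0, 35), (221, 42, 0, 38), (224, 44, 0, 41), (227, 39, 0, 44), (230, 37, 0, 47), (233, 44, 0, 50), (236, 42, 0, 53), (239, 40, 0, 56), (242, 44, 0, 59), (245, 40, 0, 62), (248, 136, 35, 66), (251, 170, 35, 69), (254, 172, 36, 72), (257, 179, 34, 74), (263, 38, 0, 80), (266, 38, 0, 83), (269, 36, -1, 87)]
190 [(200, 127, 34, 22), (203, 130, 34, 25), (206, 132, 34, 28), (209, 62, 0, 25), (212, 45, 0, 28), (215, 45, 0, 31), (218, 57, 0, 34), (221, 43, 0, 37), (224, 54, 1, 41), (227, 43, 0, 44), (230, 45, 0, 47), (233, 41, 0, 50), (236, 45, -1, 53), (239, 47, 0, 56), (242, 41, 0, 59), (245, 43, 0, 62), (248, 128, 34, 66), (251, 170, 34, 69), (254, 170, 35, 71), (257, 179, 34, 74), (260, 60, 0, 78), (263, 38, 0, 81), (266, 39, 0, 84), (269, 37, 0, 87)]
```

Request:
drive_tool --commands '[{"dx": 0, "dy": 0.7, "dz": 0, "wx": 0, "wy": 0, "wz": 0, "grip": 40}, {"dx": 0, "dy": 0.7, "dz": 0, "wx": 0, "wy": 0, "wz": 0, "grip": 40}, {"dx": 0, "dy": 0.7, "dz": 0, "wx": 0, "wy": 0, "wz": 0, "grip": 40}, {"dx": 0, "dy": 0.7, "dz": 0, "wx": 0, "wy": 0, "wz": 0, "grip": 40}, {"dx": 0, "dy": 0.55, "dz": 0, "wx": 0, "wy": 0, "wz": 0, "grip": 40}, {"dx": 0, "dy": 0, "dz": 0, "wx": 0, "wy": 0, "wz": 0, "grip": 40}, {"dx": 0, "dy": 0, "dz": 0, "wx": 0, "wy": 0, "wz": 0, "grip": 5}, {"dx": 0, "dy": 0, "dz": 0, "wx": 0, "wy": 0, "wz": 0, "grip": 5}]'

```text
time_s: 12.38
position: [0.6249, -0.0238, 0.0343]
tcp_rot: [[0.995, 0.002, 0.1], [-0.1, -0.0, 0.995], [0.002, -1.0, -0.0]]
force: [-0.5, 0.8, 0.3]
opening: 0.317
```

Request:
drive_tool --commands '[{"dx": 0, "dy": 0, "dz": 0, "wx": 0, "wy": 0, "wz": 0, "grip": 5}, {"dx": 0, "dy": 0, "dz": 0, "wx": 0, "wy": 0, "wz": 0, "grip": 5}, {"dx": 0, "dy": 0, "dz": 0, "wx": 0, "wy": 0, "wz": 0, "grip": 5}, {"dx": 0, "dy": 0, "dz": 0, "wx": 0, "wy": 0, "wz": 0, "grip": 5}]'

```text
time_s: 12.88
position: [0.6216, -0.0234, 0.0335]
tcp_rot: [[0.995, -0.006, 0.1], [-0.1, 0.001, 0.995], [-0.006, -1.0, 0.0]]
force: [-5.0, 1.0, 6.6]
opening: 0.132
```

Request:
drive_tool --commands '[{"dx": 0, "dy": -0.315, "dz": 0, "wx": 0, "wy": 0, "wz": 0, "grip": 5}, {"dx": -0.056, "dy": -0.31, "dz": 0, "wx": 0, "wy": 0, "wz": 0, "grip": 5}, {"dx": -0.109, "dy": -0.295, "dz": 0, "wx": 0, "wy": 0, "wz": 0, "grip": 5}, {"dx": 0, "dy": 0, "dz": 0, "wx": 0, "wy": 0, "wz": 0, "grip": 5}]'

```text
time_s: 13.38
position: [0.6153, -0.0227, 0.0704]
tcp_rot: [[0.995, -0.005, 0.1], [-0.1, 0.0, 0.995], [-0.005, -1.0, 0.0]]
force: [-5.8, -0.9, -6.9]
opening: 0.13
```

Request:
drive_tool --commands '[{"dx": -0.158, "dy": -0.272, "dz": 0, "wx": 0, "wy": 0, "wz": 0, "grip": 5}, {"dx": -0.203, "dy": -0.24, "dz": 0, "wx": 0, "wy": 0, "wz": 0, "grip": 5}, {"dx": -0.242, "dy": -0.2, "dz": 0, "wx": 0, "wy": 0, "wz": 0, "grip": 5}, {"dx": -0.273, "dy": -0.156, "dz": 0, "wx": 0, "wy": 0, "wz": 0, "grip": 5}, {"dx": 0, "dy": 0, "dz": 0, "wx": 0, "wy": 0, "wz": 0, "grip": 5}]'

```text
time_s: 14.0
position: [0.5848, -0.0199, 0.1071]
tcp_rot: [[0.995, 0.007, 0.101], [-0.101, -0.001, 0.995], [0.007, -1.0, -0.001]]
force: [2.0, -0.7, -5.0]
opening: 0.123
```

```bash
cat >> h.py <<'E'
def rest(f):
    # plane fit of backrest face in stand frame
    p,d,K,T=load(f); W=cloud(d,K,T); o0=np.array([.5514,-.0166]); a=np.radians(-5.5); c,s=np.cos(a),np.sin(a)
    Q=np.c_[(W[...,:2]-o0).reshape(-1,2)@np.array([[c,-s],[s,c]]),W[...,2].ravel()]
    g=p.reshape(-1,3).astype(int)
    m=(Q[:,0]>-.005)&(Q[:,0]<.06)&(abs(Q[:,1])<.145)&(Q[:,2]>.045)&(Q[:,2]<.09)&(g.max(1)-g.min(1)<45)&(g.min(1)>70)&((abs(Q[:,1])>.05))
    q=Q[m]; 
    for k in range(4):
        A=np.c_[q[:,1],q[:,2],np.ones(len(q))]; x=np.linalg.lstsq(A,q[:,0],rcond=None)[0]; r=q[:,0]-A@x; q=q[abs(r)<.003+.01*(k<1)]
    print(f,len(q),'angle',90-np.degrees(np.arctan(x[1])),'yaw',np.degrees(x[0]),'x at z=.034',x[1]*.034+x[2],'rms',r.std(), 'yrange',q[:,1].min(),q[:,1].max())
E
python3 - <<'E'
from h import *
st()
for n,f in (('wrist','w5'),('top','t5'),('scene','s5')):
    snap(n,f)
    try: rest(f)
    except Exception as e: print(f,e)
E
```

```text
14.0 [ 0.5848 -0.0199  0.1071] [ 1.9667 -0.735  -5.0192] 0.12290964885657778
[[ 0.9949  0.0067  0.1005]
 [-0.1005 -0.0013  0.9949]
 [ 0.0068 -1.     -0.0006]] [-12.894   37.7821  94.6115   0.0181  47.2166  -7.1378]
w5 340 angle 65.68871054396551 yaw -0.19729834995103054 x at z=.034 -0.0015367340675075895 rms 0.00021954049442143568 yrange 0.050293245077053995 0.12710568546249246
t5 261 angle 65.51565053588506 yaw -0.01716525377156045 x at z=.034 -1.3946621968480982e-05 rms 0.0014475407388538253 yrange -0.1443831335507851 0.14369167988340828
s5 293 angle 65.07200387586035 yaw -0.3469415754493707 x at z=.034 -0.0012516876183600346 rms 0.0016227387448703912 yrange -0.14445122778491892 0.14492309107297346
```

Request:
drive_tool --commands '[{"dx": -0.08, "dy": -0.03, "dz": 0, "wx": 0, "wy": 0, "wz": 0, "grip": 5}, {"dx": -0.06, "dy": -0.03, "dz": 0, "wx": 0, "wy": 0, "wz": 0, "grip": 5}, {"dx": 0, "dy": 0, "dz": 0, "wx": 0, "wy": 0, "wz": 0, "grip": 5}, {"dx": 0, "dy": 0, "dz": 0, "wx": 0, "wy": 0, "wz": 0, "grip": 5}]'

```text
time_s: 14.65
position: [0.5827, -0.0198, 0.1084]
tcp_rot: [[0.995, 0.013, 0.101], [-0.101, -0.002, 0.995], [0.013, -1.0, -0.0]]
force: [8.6, 0.5, -7.6]
opening: 0.127
```

```bash
python3 - <<'E'
from h import *
st()
for n,f in (('wrist','w6'),('top','t6'),('scene','s6')):
    snap(n,f)
    try: rest(f)
    except Exception as e: print(f,e)
E
```

```text
14.65 [ 0.5827 -0.0198  0.1084] [ 8.6262  0.4714 -7.6162] 0.12729186578014756
[[ 0.9948  0.0126  0.101 ]
 [-0.101  -0.0018  0.9949]
 [ 0.0127 -0.9999 -0.0005]] [-12.9499  37.4572  95.1469   0.0864  46.6688  -7.2101]
w6 130 angle 67.59114995752546 yaw -0.11040497341924077 x at z=.034 -0.0016201403145298231 rms 0.00021633957468298 yrange 0.05027381484692096 0.12718009083982643
t6 225 angle 67.63163843315168 yaw -0.2606379220390858 x at z=.034 0.00013581372423183621 rms 0.0013386822418567992 yrange -0.14432116943501636 0.1436048312607853
s6 312 angle 67.39350995573072 yaw -0.17198592471158788 x at z=.034 -0.0010372051472977775 rms 0.00161091242211796 yrange -0.14361810652407675 0.1449684562838523
```

Request:
drive_tool --commands '[{"dx": -0.075, "dy": -0.02, "dz": 0, "wx": 0, "wy": 0, "wz": 0, "grip": 5}, {"dx": 0, "dy": 0, "dz": 0, "wx": 0, "wy": 0, "wz": 0, "grip": 5}, {"dx": 0, "dy": 0, "dz": 0, "wx": 0, "wy": 0, "wz": 0, "grip": 5}]'

```text
time_s: 15.18
position: [0.5808, -0.0196, 0.1095]
tcp_rot: [[0.995, 0.015, 0.101], [-0.101, -0.002, 0.995], [0.015, -1.0, -0.001]]
force: [10.2, -0.2, -7.4]
opening: 0.129
```

```bash
python3 - <<'E'
from h import *
st()
for n,f in (('wrist','w7'),('top','t7'),('scene','s7')):
    snap(n,f)
    try: rest(f)
    except Exception as e: print(f,e)
E
```

```text
15.175 [ 0.5808 -0.0196  0.1095] [10.1584 -0.2184 -7.3825] 0.1292949519092616
[[ 0.9948  0.0151  0.1012]
 [-0.1011 -0.0021  0.9949]
 [ 0.0152 -0.9999 -0.0006]] [-12.9809  37.2161  95.5021   0.1045  46.4126  -7.2464]
w7 126 angle 69.30979699456029 yaw -0.2648676739417216 x at z=.034 -0.0014379981484355635 rms 0.00019511332912733662 yrange 0.050053733952028334 0.1268212903700929
t7 182 angle 69.8022148581355 yaw -0.2371046940128263 x at z=.034 9.245375785221777e-05 rms 0.0014556049857395344 yrange -0.14493181652427603 0.14316450419053015
s7 298 angle 69.40370543070875 yaw -0.18850111530254282 x at z=.034 -0.0010680719608454608 rms 0.0016613475365514373 yrange -0.1448002297036882 0.14485830611123665
```

Request:
drive_tool --commands '[{"dx": -0.018, "dy": 0, "dz": 0, "wx": 0, "wy": 0, "wz": 0, "grip": 5}, {"dx": 0, "dy": 0, "dz": 0, "wx": 0, "wy": 0, "wz": 0, "grip": 5}, {"dx": 0.02, "dy": 0, "dz": 0, "wx": 0, "wy": 0, "wz": 0, "grip": 40}, {"dx": 0.05, "dy": 0, "dz": 0, "wx": 0, "wy": 0, "wz": 0, "grip": 40}, {"dx": 0, "dy": 0, "dz": 0, "wx": 0, "wy": 0, "wz": 0, "grip": 40}, {"dx": 0, "dy": 0, "dz": 0, "wx": 0, "wy": 0, "wz": 0, "grip": 40}]'

```text
time_s: 16.08
position: [0.5755, -0.0187, 0.1077]
tcp_rot: [[0.995, -0.001, 0.1], [-0.1, 0.0, 0.995], [-0.001, -1.0, 0.0]]
force: [-0.1, -0.5, -0.2]
opening: 0.435
```

Request:
drive_tool --commands '[{"dx": 0, "dy": -0.5, "dz": 0, "wx": 0, "wy": 0, "wz": 0, "grip": 40}, {"dx": 0, "dy": -0.8, "dz": 0, "wx": 0, "wy": 0, "wz": 0, "grip": 40}, {"dx": 0, "dy": -0.8, "dz": 0, "wx": 0, "wy": 0, "wz": 0, "grip": 40}, {"dx": 0, "dy": -0.8, "dz": 0, "wx": 0, "wy": 0, "wz": 0, "grip": 40}, {"dx": 0, "dy": 0, "dz": 0, "wx": 0, "wy": 0, "wz": 0, "grip": 40}]'

```text
time_s: 16.7
position: [0.5775, -0.0191, 0.2262]
tcp_rot: [[0.995, 0.005, 0.1], [-0.1, -0.001, 0.995], [0.005, -1.0, -0.001]]
force: [0.5, 0.4, -0.4]
opening: 0.46
```

```bash
python3 - <<'E'
from h import *
st()
for n,f in (('wrist','w8'),('top','t8'),('scene','s8')):
    snap(n,f)
    try: rest(f)
    except Exception as e: print(f,e)
E
```

```text
16.7 [ 0.5775 -0.0191  0.2262] [ 0.5216  0.4479 -0.4101] 0.4602584750119955
[[ 0.9949  0.0051  0.1004]
 [-0.1004 -0.0012  0.995 ]
 [ 0.0052 -1.     -0.0007]] [-12.9731  27.7319  90.3446  -0.0006  61.6214  -7.2125]
w8 349 angle 69.0155692136518 yaw -0.2284611670071098 x at z=.034 -0.0029647537356906548 rms 0.00023373823015055708 yrange -0.10682155580980747 0.1448390121030217
t8 108 angle 68.78159006972793 yaw -0.278114929030844 x at z=.034 -0.0004973425683587225 rms 0.0013625328774365072 yrange -0.1448499616036902 0.1434023101542898
s8 289 angle 69.81501575521324 yaw -0.0472505747709441 x at z=.034 -0.0007344156752538637 rms 0.001599478125695832 yrange -0.14483324968417627 0.14486431269704142
```

Request:
drive_tool --commands '[{"dx": -0.28, "dy": -0.2, "dz": 0.93, "wx": 0, "wy": 0.022, "wz": 0, "grip": 40}, {"dx": -0.28, "dy": -0.2, "dz": 0.93, "wx": 0, "wy": 0, "wz": 0, "grip": 40}, {"dx": -0.28, "dy": 0, "dz": 0.93, "wx": 0, "wy": 0, "wz": 0, "grip": 40}, {"dx": -0.28, "dy": 0, "dz": 0.93, "wx": 0, "wy": 0, "wz": 0, "grip": 36}, {"dx": -0.28, "dy": 0, "dz": 0.93, "wx": 0, "wy": 0, "wz": 0, "grip": 36}, {"dx": 0, "dy": 0, "dz": 0, "wx": 0, "wy": 0, "wz": 0, "grip": 36}, {"dx": 0, "dy": 0, "dz": 0, "wx": 0, "wy": 0, "wz": 0, "grip": 36}]'

```text
time_s: 17.73
position: [0.5439, 0.1723, 0.2384]
tcp_rot: [[0.991, -0.002, 0.134], [-0.134, -0.001, 0.991], [-0.002, -1.0, -0.001]]
force: [0.6, 0.0, -0.2]
opening: 0.42
```

```bash
cat >> h.py <<'E'
def plates(f):
    p,d,K,T=load(f); W=cloud(d,K,T); z=W[...,2]; sat=p.max(-1).astype(int)-p.min(-1)
    m=((z>.112)&(z<.128)&(W[...,0]>.38)&(W[...,0]<.64)&(W[...,1]>.2)&(W[...,1]<.4)&(sat<60)).astype(np.uint8)
    n,l,s,_=cv2.connectedComponentsWithStats(m)
    for i in range(1,n):
        if s[i,4]<60: continue
        v,u=np.where(l==i); r=cv2.minAreaRect(ray(np.c_[u,v],.12,K,T)[:,:2].astype(np.float32)); print(s[i],np.round(r[0],4),np.round(r[1],4),round(r[2],2),np.median(z[l==i]).round(4))
E
python3 - <<'E'
from h import *
st(); snap('wrist','w9'); plates('w9')
E
```

```text
17.725 [0.5439 0.1723 0.2384] [ 0.6137  0.0152 -0.1567] 0.41950966182294425
[[ 0.991  -0.0024  0.1341]
 [-0.1341 -0.0009  0.991 ]
 [-0.0022 -1.     -0.0012]] [ 6.3798 26.494  90.325  -0.041  63.323  14.1074]
[  77    5   25   84 1192] [0.4338 0.3053] [0.0592 0.0117] 82.22 0.1192
[196   4  15  84 949] [0.5213 0.2942] [0.0591 0.0089] 82.18 0.1196
[256  15  10  83 825] [0.5643 0.2807] [0.0593 0.0072] 82.39 0.1198
```

View pics/w9.png

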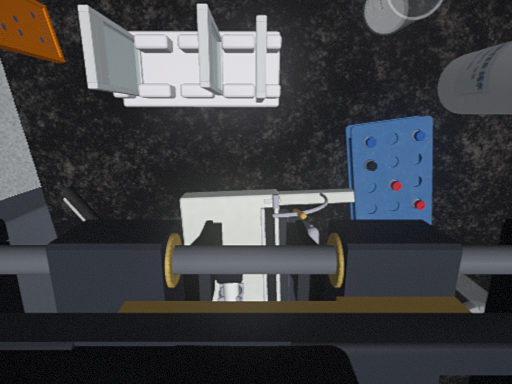

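Request:
drive_tool --commands '[{"dx": 0.05, "dy": 0, "dz": 0.92, "wx": 0, "wy": 0, "wz": 0, "grip": 30}, {"dx": 0.05, "dy": 0, "dz": 0.92, "wx": 0, "wy": 0, "wz": 0, "grip": 30}, {"dx": 0.04, "dy": 0, "dz": 0.92, "wx": 0, "wy": 0, "wz": 0, "grip": 30}, {"dx": 0, "dy": 0, "dz": 0, "wx": 0, "wy": 0, "wz": 0, "grip": 30}, {"dx": 0, "dy": 0.76, "dz": 0, "wx": 0, "wy": 0, "wz": 0, "grip": 30}, {"dx": 0, "dy": 0.76, "dz": 0, "wx": 0, "wy": 0, "wz": 0, "grip": 30}, {"dx": 0, "dy": 0, "dz": 0, "wx": 0, "wy": 0, "wz": 0, "grip": 30}]'

```text
time_s: 18.65
position: [0.5632, 0.2789, 0.1762]
tcp_rot: [[0.991, -0.007, 0.137], [-0.137, -0.003, 0.991], [-0.006, -1.0, -0.003]]
force: [-0.2, -0.2, 0.3]
opening: 0.343
```

```bash
python3 - <<'E'
from h import *
st(); snap('scene','s9'); plates('s9')
E
```

```text
18.65 [0.5632 0.2789 0.1762] [-0.2293 -0.1987  0.3235] 0.34280446970611067
[[ 0.9906 -0.0068  0.1366]
 [-0.1366 -0.0025  0.9906]
 [-0.0064 -1.     -0.0035]] [16.1893 35.194  84.8868 -0.036  60.335  24.059 ]
[156 208  21   7  67] [0.5574 0.2846] [0.0588 0.017 ] 82.22 0.117
[156 218  21   8  73] [0.5138 0.2985] [0.0578 0.0173] 81.74 0.1167
[161 238  23   9  86] [0.4246 0.3093] [0.0594 0.0178] 81.46 0.1172
```

Request:
drive_tool --commands '[{"dx": 0.02, "dy": 0.6, "dz": 0.02, "wx": 0, "wy": 0, "wz": 0, "grip": 30}, {"dx": 0, "dy": 0.6, "dz": 0, "wx": 0, "wy": 0, "wz": 0, "grip": 30}, {"dx": 0, "dy": 0.3, "dz": 0, "wx": 0, "wy": 0, "wz": 0, "grip": 30}, {"dx": 0, "dy": 0, "dz": 0, "wx": 0, "wy": 0, "wz": 0, "grip": 30}, {"dx": 0, "dy": 0, "dz": 0, "wx": 0, "wy": 0, "wz": 0, "grip": 2}, {"dx": 0, "dy": 0, "dz": 0, "wx": 0, "wy": 0, "wz": 0, "grip": 2}, {"dx": 0, "dy": 0, "dz": 0, "wx": 0, "wy": 0, "wz": 0, "grip": 2}, {"dx": 0, "dy": 0, "dz": 0, "wx": 0, "wy": 0, "wz": 0, "grip": 2}]'

```text
time_s: 19.7
position: [0.5658, 0.2823, 0.1195]
tcp_rot: [[0.991, 0.0, 0.135], [-0.135, 0.0, 0.991], [0.0, -1.0, 0.0]]
force: [-0.5, -0.5, 3.5]
opening: 0.085
```

Request:
drive_tool --commands '[{"dx": 0, "dy": 0, "dz": 0, "wx": 0, "wy": 0, "wz": 0, "grip": 2}, {"dx": 0, "dy": 0, "dz": 0, "wx": 0, "wy": 0, "wz": 0, "grip": 2}]'

```text
time_s: 19.95
position: [0.5659, 0.2823, 0.1195]
tcp_rot: [[0.991, 0.0, 0.135], [-0.135, 0.0, 0.991], [0.0, -1.0, 0.0]]
force: [-2.8, 0.2, 5.6]
opening: 0.093
```

Request:
drive_tool --commands '[{"dx": 0, "dy": -0.4, "dz": 0, "wx": 0, "wy": 0, "wz": 0, "grip": 2}, {"dx": 0, "dy": -0.7, "dz": 0, "wx": 0, "wy": 0, "wz": 0, "grip": 2}, {"dx": 0, "dy": -0.8, "dz": 0, "wx": 0, "wy": 0, "wz": 0, "grip": 2}, {"dx": 0, "dy": -0.8, "dz": 0, "wx": 0, "wy": 0, "wz": 0, "grip": 2}, {"dx": 0, "dy": -0.6, "dz": 0, "wx": 0, "wy": 0, "wz": 0, "grip": 2}, {"dx": 0, "dy": 0, "dz": 0, "wx": 0, "wy": 0, "wz": 0, "grip": 2}]'

```text
time_s: 20.7
position: [0.5672, 0.2824, 0.2535]
tcp_rot: [[0.991, 0.006, 0.135], [-0.135, 0.001, 0.991], [0.005, -1.0, 0.002]]
force: [0.3, -0.2, -1.3]
opening: 0.091
```

Request:
drive_tool --commands '[{"dx": 0.397, "dy": 0, "dz": -0.94, "wx": 0, "wy": 0, "wz": 0, "grip": 2}, {"dx": 0.397, "dy": 0, "dz": -0.94, "wx": 0, "wy": 0, "wz": 0, "grip": 2}, {"dx": 0.397, "dy": 0, "dz": -0.94, "wx": 0, "wy": 0, "wz": 0, "grip": 2}, {"dx": 0.397, "dy": 0, "dz": -0.94, "wx": 0, "wy": 0, "wz": 0, "grip": 2}, {"dx": 0.397, "dy": 0, "dz": -0.94, "wx": 0, "wy": 0, "wz": 0, "grip": 2}, {"dx": 0.397, "dy": 0, "dz": -0.94, "wx": 0, "wy": -0.025, "wz": 0, "grip": 2}, {"dx": 0, "dy": 0, "dz": 0, "wx": 0, "wy": 0, "wz": 0.114, "grip": 2}, {"dx": 0, "dy": 0, "dz": 0, "wx": 0, "wy": 0, "wz": 0.114, "grip": 2}]'

```text
time_s: 21.7
position: [0.6294, 0.0447, 0.2504]
tcp_rot: [[0.93, -0.354, 0.097], [-0.091, 0.035, 0.995], [-0.356, -0.934, -0.0]]
force: [0.2, 0.2, -2.1]
opening: 0.089
```

Request:
drive_tool --commands '[{"dx": 0, "dy": 0, "dz": 0, "wx": 0, "wy": 0, "wz": 0, "grip": 2}, {"dx": 0, "dy": 0, "dz": 0, "wx": 0, "wy": 0, "wz": 0, "grip": 2}]'

```text
time_s: 21.95
position: [0.6289, 0.046, 0.2497]
tcp_rot: [[0.932, -0.349, 0.095], [-0.089, 0.033, 0.995], [-0.351, -0.936, 0.0]]
force: [-0.2, 0.9, -1.2]
opening: 0.09
```

```bash
cat >> h.py <<'E'
A=np.radians(-5.5); O=np.array([.5514,-.0166]); SX=np.array([np.cos(A),np.sin(A),0]); SY=np.array([-SX[1],SX[0],0])
def plan(Yp,L,up=.012,off=.003,tilt=20.5,foot=-.0008):
    """remaining tool-frame shift (mm) to the pose up/off from the seat; L = TCP to lower edge (m)"""
    s=bot.read_state(); P=np.array(s['position']); R=np.array(s['tcp_rot']); t=np.radians(tilt)
    u=SX*np.sin(t)+np.array([0,0,np.cos(t)]); n=-SX*np.cos(t)+np.array([0,0,np.sin(t)])
    g=np.array([*O,.034])+foot*SX+Yp*SY+n*(.004+off)+u*(L+up)
    from scipy.spatial.transform import Rotation as Ro
    Rt=np.c_[-n,-u,np.cross(-n,-u)]
    print('t',s['time_s'],'F',np.array(s['force']).round(1),'shift mm',(R.T@(g-P)*1000).round(1),'units',(R.T@(g-P)/.04).round(3),'turn deg',Ro.from_matrix(R.T@Rt).as_rotvec(degrees=True).round(2),'open',s['opening']*87)
E
python3 - <<'E'
from h import *
plan(.07,.1095); snap('wrist','w10'); a=snap('scene','s10')[0]; p=load('w10')[0]
o=np.hstack([cv2.resize(p,(400,300)),cv2.resize(a[130:322,60:316],(400,300))]); cv2.imwrite('pics/v10.png',o[:,:,::-1])
E
```

```text
t 21.95 F [-0.2  0.9 -1.2] shift mm [  1.2 105.8   0.3] units [0.031 2.644 0.008] turn deg [ 0.01  0.03 -0.04] open 7.8168660075488345
```

View pics/v10.png

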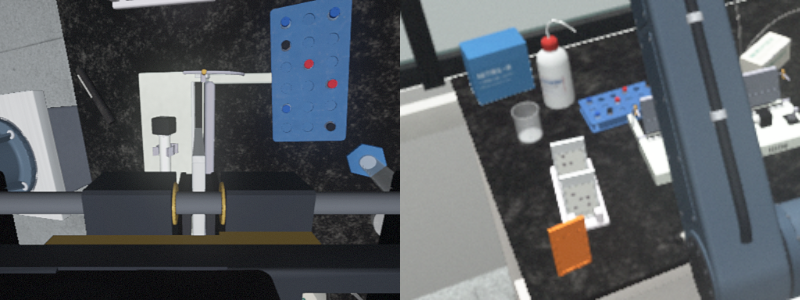

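Request:
drive_tool --commands '[{"dx": 0.03, "dy": 0.6, "dz": 0, "wx": 0, "wy": 0, "wz": 0, "grip": 2}, {"dx": 0, "dy": 0.7, "dz": 0, "wx": 0, "wy": 0, "wz": 0, "grip": 2}, {"dx": 0, "dy": 0.7, "dz": 0, "wx": 0, "wy": 0, "wz": 0, "grip": 2}, {"dx": 0, "dy": 0.6, "dz": 0, "wx": 0, "wy": 0, "wz": 0, "grip": 2}, {"dx": 0, "dy": 0, "dz": 0, "wx": 0, "wy": 0, "wz": 0, "grip": 2}, {"dx": 0, "dy": 0, "dz": 0, "wx": 0, "wy": 0, "wz": 0, "grip": 2}]'

```text
time_s: 22.8
position: [0.5955, 0.0492, 0.1547]
tcp_rot: [[0.933, -0.346, 0.095], [-0.089, 0.033, 0.995], [-0.347, -0.938, -0.0]]
force: [0.8, 0.5, -1.4]
opening: 0.089
```

```bash
python3 - <<'E'
from h import *
plan(.07,.1095,up=0)
E
```

```text
t 22.8 F [ 0.8  0.5 -1.4] shift mm [-0.7 17.   0.3] units [-0.018  0.424  0.008] turn deg [0.01 0.03 0.18] open 7.771452482800723
```

Request:
drive_tool --commands '[{"dx": 0, "dy": 0.15, "dz": 0, "wx": 0, "wy": 0, "wz": 0, "grip": 2}, {"dx": 0, "dy": 0.15, "dz": 0, "wx": 0, "wy": 0, "wz": 0, "grip": 2}, {"dx": 0, "dy": 0.06, "dz": 0, "wx": 0, "wy": 0, "wz": 0, "grip": 2}, {"dx": 0, "dy": 0, "dz": 0, "wx": 0, "wy": 0, "wz": 0, "grip": 2}]'

```text
time_s: 23.3
position: [0.5895, 0.0495, 0.1393]
tcp_rot: [[0.932, -0.349, 0.096], [-0.09, 0.034, 0.995], [-0.351, -0.936, 0.0]]
force: [-0.2, 0.5, -1.5]
opening: 0.089
```

```bash
python3 - <<'E'
from h import *
plan(.07,.1095,up=0)
E
```

```text
t 23.3 F [-0.2  0.5 -1.5] shift mm [-0.4  0.4  0.5] units [-0.011  0.011  0.013] turn deg [ 0.    0.01 -0.05] open 7.764049697742538
```

Request:
drive_tool --commands '[{"dx": 0.04, "dy": 0.03, "dz": 0, "wx": 0, "wy": 0, "wz": 0, "grip": 2}, {"dx": 0.03, "dy": 0, "dz": 0, "wx": 0, "wy": 0, "wz": 0, "grip": 2}, {"dx": 0, "dy": 0, "dz": 0, "wx": 0, "wy": 0, "wz": 0, "grip": 2}]'

```text
time_s: 23.68
position: [0.5912, 0.0494, 0.1377]
tcp_rot: [[0.932, -0.351, 0.095], [-0.089, 0.034, 0.995], [-0.352, -0.936, -0.0]]
force: [-1.8, -0.4, 1.4]
opening: 0.088
```

```bash
python3 - <<'E'
from h import *
plan(.07,.1095,up=0,off=0)
E
```

```text
t 23.675 F [-1.8 -0.4  1.4] shift mm [ 0.4 -0.4  0.5] units [ 0.009 -0.01   0.012] turn deg [ 0.01  0.02 -0.13] open 7.69843557318816
```

Request:
drive_tool --commands '[{"dx": 0.01, "dy": 0.015, "dz": 0, "wx": 0, "wy": 0, "wz": 0, "grip": 2}, {"dx": 0, "dy": 0, "dz": 0, "wx": 0, "wy": 0, "wz": 0, "grip": 2}, {"dx": 0, "dy": 0, "dz": 0, "wx": 0, "wy": 0, "wz": 0, "grip": 26}, {"dx": 0, "dy": 0, "dz": 0, "wx": 0, "wy": 0, "wz": 0, "grip": 26}, {"dx": 0, "dy": 0, "dz": 0, "wx": 0, "wy": 0, "wz": 0, "grip": 26}, {"dx": 0, "dy": -0.4, "dz": 0, "wx": 0, "wy": 0, "wz": 0, "grip": 26}, {"dx": 0, "dy": -0.8, "dz": 0, "wx": 0, "wy": 0, "wz": 0, "grip": 26}, {"dx": 0, "dy": -0.9, "dz": 0, "wx": 0, "wy": 0, "wz": 0, "grip": 26}]'

```text
time_s: 24.68
position: [0.622, 0.0464, 0.2169]
tcp_rot: [[0.932, -0.349, 0.096], [-0.09, 0.034, 0.995], [-0.35, -0.937, 0.0]]
force: [0.0, 0.2, -0.2]
opening: 0.296
```

Request:
drive_tool --commands '[{"dx": 0, "dy": -0.5, "dz": 0, "wx": 0, "wy": 0, "wz": 0, "grip": 26}, {"dx": 0, "dy": 0, "dz": 0, "wx": 0, "wy": 0, "wz": -0.114, "grip": 30}, {"dx": 0, "dy": 0, "dz": 0, "wx": 0, "wy": 0, "wz": -0.114, "grip": 30}, {"dx": -0.5, "dy": 0, "dz": -0.9, "wx": 0, "wy": 0.025, "wz": 0, "grip": 30}, {"dx": -0.5, "dy": 0, "dz": -0.9, "wx": 0, "wy": 0, "wz": 0, "grip": 30}, {"dx": 0, "dy": 0, "dz": 0, "wx": 0, "wy": 0, "wz": 0, "grip": 30}]'

```text
time_s: 25.42
position: [0.5795, -0.0229, 0.2355]
tcp_rot: [[0.99, 0.001, 0.138], [-0.138, -0.001, 0.99], [0.001, -1.0, -0.0]]
force: [1.2, 0.4, 0.1]
opening: 0.34
```

```bash
cat >> h.py <<'E'
def leaned(f):
    "each leaning plate's front face in the stand frame: y range, tilt, distance of face plane at the foot"
    p,d,K,T=load(f); W=cloud(d,K,T); D=W-np.array([*O,0]); x,y,z=D@SX,D@SY,W[...,2]; g=p.astype(int)
    m=((z>.11)&(z<.15)&(x>-.0)&(x<.06)&(abs(y)<.15)&(g.max(-1)-g.min(-1)<50)&(g.min(-1)>90)).astype(np.uint8)
    n,l,s,_=cv2.connectedComponentsWithStats(m)
    for i in range(1,n):
        if s[i,4]<30: continue
        k=l==i; print(f,s[i],'x',x[k].min().round(4),x[k].max().round(4),'y',y[k].min().round(4),y[k].max().round(4),'ztop',z[k].max().round(4))
        y0,y1=np.percentile(y[k],[10,90]); q=(y>y0)&(y<y1)&(z>.05)&(z<.13)&(x>-.02)&(x<.05)&(g.min(-1)>90)
        if q.sum()>50:
            Q=np.c_[x[q],y[q],z[q]]
            for j in range(4):
                a=np.c_[Q[:,2],Q[:,1],np.ones(len(Q))]; c=np.linalg.lstsq(a,Q[:,0],rcond=None)[0]; r=Q[:,0]-a@c; Q=Q[abs(r)<(.002 if j else .006)]
            print('   face n',len(Q),'angle',90-np.degrees(np.arctan(c[0])).round(2),'yaw',np.degrees(c[1]).round(2),'x at z=.034',(c[0]*.034+c[2]+c[1]*(y0+y1)/2).round(4),r.std().round(5))
E
python3 - <<'E'
from h import *
st(); 
for n,f in (('wrist','w11'),('top','t11'),('scene','s11')):
    snap(n,f)
    for fn in (rest,leaned):
        try: fn(f)
        except Exception as e: print(f,e)
o=np.hstack([cv2.resize(load('w11')[0],(400,300)),cv2.resize(load('s11')[0][130:322,100:356],(400,300))]); cv2.imwrite('pics/v11.png',o[:,:,::-1])
E
```

```text
25.425 [ 0.5795 -0.0229  0.2355] [1.1694 0.3923 0.1358] 0.340393304996802
[[ 0.9905  0.0006  0.1377]
 [-0.1377 -0.0006  0.9905]
 [ 0.0007 -1.     -0.0005]] [-13.2819  27.3398  89.2959  -0.0262  63.3232  -5.3561]
w11 773 angle 69.15184126061008 yaw -2.435474667455019 x at z=.034 -0.004977423389472527 rms 0.0006008334470761985 yrange -0.14490859624126048 0.09895596184721571
w11 [ 236   66   26   83 1700] x 0.0196 0.038 y 0.0394 0.099 ztop 0.1403
   face n 1495 angle 69.82 yaw -0.23 x at z=.034 -0.0075 0.00045
t11 99 angle 72.00017173772095 yaw -0.3325496025951335 x at z=.034 0.0013164089733987798 rms 0.0014118542238236377 yrange -0.14413630229561705 0.14498271098026186
s11 277 angle 70.0458747938321 yaw -0.43977947823044206 x at z=.034 -0.0008531594965802431 rms 0.0016556459348248123 yrange -0.14474193493821513 0.14483436620635712
s11 [227 180   5  11  35] x 0.0145 0.0334 y 0.0892 0.1001 ztop 0.1391
   face n 28 angle 70.35 yaw -5.85 x at z=.034 -0.0076 0.00098
```

View pics/v11.png

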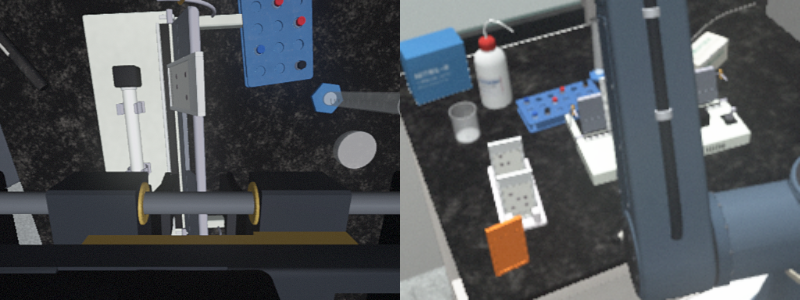

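Request:
drive_tool --commands '[{"dx": -0.319, "dy": 0, "dz": 0.956, "wx": 0, "wy": 0, "wz": 0, "grip": 30}, {"dx": -0.319, "dy": 0, "dz": 0.956, "wx": 0, "wy": 0, "wz": 0, "grip": 30}, {"dx": -0.319, "dy": 0, "dz": 0.956, "wx": 0, "wy": 0, "wz": 0, "grip": 30}, {"dx": -0.319, "dy": 0, "dz": 0.956, "wx": 0, "wy": 0, "wz": 0, "grip": 30}, {"dx": -0.319, "dy": 0, "dz": 0.956, "wx": 0, "wy": 0, "wz": 0, "grip": 30}, {"dx": -0.319, "dy": 0, "dz": 0.956, "wx": 0, "wy": 0, "wz": 0, "grip": 30}, {"dx": -0.319, "dy": 0, "dz": 0.956, "wx": 0, "wy": 0, "wz": 0, "grip": 30}, {"dx": -0.319, "dy": 0, "dz": 0.956, "wx": 0, "wy": 0, "wz": 0, "grip": 30}]'

```text
time_s: 26.58
position: [0.5204, 0.2987, 0.2343]
tcp_rot: [[0.991, 0.001, 0.133], [-0.133, 0.001, 0.991], [0.001, -1.0, 0.001]]
force: [0.0, 0.7, -0.4]
opening: 0.345
```

Request:
drive_tool --commands '[{"dx": 0, "dy": 0.7, "dz": 0, "wx": 0, "wy": 0, "wz": 0, "grip": 30}, {"dx": 0, "dy": 0.7, "dz": 0, "wx": 0, "wy": 0, "wz": 0, "grip": 30}, {"dx": 0, "dy": 0, "dz": 0, "wx": 0, "wy": 0, "wz": 0, "grip": 30}, {"dx": 0, "dy": 0, "dz": 0, "wx": 0, "wy": 0, "wz": 0, "grip": 30}]'

```text
time_s: 27.08
position: [0.5211, 0.2967, 0.1789]
tcp_rot: [[0.991, 0.002, 0.134], [-0.134, 0.001, 0.991], [0.001, -1.0, 0.001]]
force: [0.8, -0.1, -0.3]
opening: 0.343
```

Request:
drive_tool --commands '[{"dx": 0, "dy": 0.6, "dz": -0.06, "wx": 0, "wy": 0, "wz": 0, "grip": 30}, {"dx": 0, "dy": 0.6, "dz": 0, "wx": 0, "wy": 0, "wz": 0, "grip": 30}, {"dx": 0, "dy": 0.35, "dz": 0, "wx": 0, "wy": 0, "wz": 0, "grip": 30}, {"dx": 0, "dy": 0, "dz": 0, "wx": 0, "wy": 0, "wz": 0, "grip": 30}, {"dx": 0, "dy": 0, "dz": 0, "wx": 0, "wy": 0, "wz": 0, "grip": 2}, {"dx": 0, "dy": 0, "dz": 0, "wx": 0, "wy": 0, "wz": 0, "grip": 2}, {"dx": 0, "dy": 0, "dz": 0, "wx": 0, "wy": 0, "wz": 0, "grip": 2}, {"dx": 0, "dy": 0, "dz": 0, "wx": 0, "wy": 0, "wz": 0, "grip": 2}]'

```text
time_s: 28.08
position: [0.5203, 0.2936, 0.1168]
tcp_rot: [[0.991, 0.001, 0.135], [-0.135, 0.0, 0.991], [0.001, -1.0, 0.001]]
force: [-0.4, -0.1, 2.9]
opening: 0.088
```

Request:
drive_tool --commands '[{"dx": 0, "dy": 0, "dz": 0, "wx": 0, "wy": 0, "wz": 0, "grip": 2}, {"dx": 0, "dy": 0, "dz": 0, "wx": 0, "wy": 0, "wz": 0, "grip": 2}]'

```text
time_s: 28.32
position: [0.5203, 0.2936, 0.1168]
tcp_rot: [[0.991, 0.001, 0.135], [-0.135, 0.0, 0.991], [0.001, -1.0, 0.0]]
force: [0.2, 0.4, 6.0]
opening: 0.087
```

Request:
drive_tool --commands '[{"dx": 0, "dy": -0.4, "dz": 0, "wx": 0, "wy": 0, "wz": 0, "grip": 2}, {"dx": 0, "dy": -0.7, "dz": 0, "wx": 0, "wy": 0, "wz": 0, "grip": 2}, {"dx": 0, "dy": -0.9, "dz": 0, "wx": 0, "wy": 0, "wz": 0, "grip": 2}, {"dx": 0, "dy": -0.9, "dz": 0, "wx": 0, "wy": 0, "wz": 0, "grip": 2}, {"dx": 0, "dy": -0.9, "dz": 0, "wx": 0, "wy": 0, "wz": 0, "grip": 2}, {"dx": 0, "dy": 0, "dz": 0, "wx": 0, "wy": 0, "wz": 0, "grip": 2}]'

```text
time_s: 29.08
position: [0.5217, 0.2941, 0.2717]
tcp_rot: [[0.991, 0.007, 0.135], [-0.135, 0.002, 0.991], [0.007, -1.0, 0.003]]
force: [0.1, 0.0, -1.8]
opening: 0.092
```

Request:
drive_tool --commands '[{"dx": 0.452, "dy": 0, "dz": -0.933, "wx": 0, "wy": 0, "wz": 0, "grip": 2}, {"dx": 0.452, "dy": 0, "dz": -0.933, "wx": 0, "wy": 0, "wz": 0, "grip": 2}, {"dx": 0.452, "dy": 0, "dz": -0.933, "wx": 0, "wy": 0, "wz": 0, "grip": 2}, {"dx": 0.452, "dy": 0, "dz": -0.933, "wx": 0, "wy": 0, "wz": 0, "grip": 2}, {"dx": 0.452, "dy": 0, "dz": -0.933, "wx": 0, "wy": 0, "wz": 0, "grip": 2}, {"dx": 0.452, "dy": 0, "dz": -0.933, "wx": 0, "wy": 0, "wz": 0, "grip": 2}, {"dx": 0.452, "dy": 0, "dz": -0.933, "wx": 0, "wy": 0, "wz": 0, "grip": 2}, {"dx": 0.452, "dy": 0, "dz": -0.933, "wx": 0, "wy": -0.025, "wz": 0, "grip": 2}]'

```text
time_s: 30.08
position: [0.6223, -0.023, 0.2663]
tcp_rot: [[0.996, -0.004, 0.095], [-0.095, 0.001, 0.996], [-0.004, -1.0, 0.001]]
force: [0.0, 0.2, -0.4]
opening: 0.089
```

Request:
drive_tool --commands '[{"dx": 0, "dy": 0, "dz": 0, "wx": 0, "wy": 0, "wz": 0.114, "grip": 2}, {"dx": 0, "dy": 0, "dz": 0, "wx": 0, "wy": 0, "wz": 0.114, "grip": 2}, {"dx": 0, "dy": 0, "dz": 0, "wx": 0, "wy": 0, "wz": 0, "grip": 2}, {"dx": 0, "dy": 0, "dz": 0, "wx": 0, "wy": 0, "wz": 0, "grip": 2}]'

```text
time_s: 30.58
position: [0.6221, -0.0215, 0.267]
tcp_rot: [[0.932, -0.349, 0.095], [-0.089, 0.034, 0.995], [-0.351, -0.936, 0.0]]
force: [-0.4, -0.4, -0.9]
opening: 0.088
```

```bash
python3 - <<'E'
from h import *
plan(.002,.1068)
E
```

```text
t 30.575 F [-0.4 -0.4 -0.9] shift mm [7.600e+00 1.246e+02 1.000e-01] units [1.900e-01 3.115e+00 2.000e-03] turn deg [-0.01  0.03 -0.05] open 7.670577471214957
```

Descend to 12 mm short (small final correction after).

Request:
drive_tool --commands '[{"dx": 0.19, "dy": 0.6, "dz": 0, "wx": 0, "wy": 0, "wz": 0, "grip": 2}, {"dx": 0, "dy": 0.7, "dz": 0, "wx": 0, "wy": 0, "wz": 0, "grip": 2}, {"dx": 0, "dy": 0.7, "dz": 0, "wx": 0, "wy": 0, "wz": 0, "grip": 2}, {"dx": 0, "dy": 0.7, "dz": 0, "wx": 0, "wy": 0, "wz": 0, "grip": 2}, {"dx": 0, "dy": 0.4, "dz": 0, "wx": 0, "wy": 0, "wz": 0, "grip": 2}, {"dx": 0, "dy": 0, "dz": 0, "wx": 0, "wy": 0, "wz": 0, "grip": 2}, {"dx": 0, "dy": 0, "dz": 0, "wx": 0, "wy": 0, "wz": 0, "grip": 2}]'

```text
time_s: 31.45
position: [0.5879, -0.0185, 0.1506]
tcp_rot: [[0.933, -0.346, 0.096], [-0.09, 0.033, 0.995], [-0.348, -0.938, -0.0]]
force: [0.2, 0.2, -1.0]
opening: 0.088
```

```bash
python3 - <<'E'
from h import *
plan(.002,.1068,up=0)
E
```

```text
t 31.45 F [ 0.2  0.2 -1. ] shift mm [-1.2 15.5  0.4] units [-0.029  0.388  0.011] turn deg [0.02 0.01 0.16] open 7.668855645373609
```

Request:
drive_tool --commands '[{"dx": -0.02, "dy": 0.15, "dz": 0, "wx": 0, "wy": 0, "wz": 0, "grip": 2}, {"dx": 0, "dy": 0.15, "dz": 0, "wx": 0, "wy": 0, "wz": 0, "grip": 2}, {"dx": 0, "dy": 0.04, "dz": 0, "wx": 0, "wy": 0, "wz": 0, "grip": 2}, {"dx": 0.04, "dy": 0.03, "dz": 0, "wx": 0, "wy": 0, "wz": 0, "grip": 2}, {"dx": 0.04, "dy": 0, "dz": 0, "wx": 0, "wy": 0, "wz": 0, "grip": 2}, {"dx": 0, "dy": 0, "dz": 0, "wx": 0, "wy": 0, "wz": 0, "grip": 2}]'

```text
time_s: 32.2
position: [0.5832, -0.018, 0.135]
tcp_rot: [[0.931, -0.351, 0.096], [-0.089, 0.034, 0.995], [-0.353, -0.936, 0.0]]
force: [-3.1, 0.1, 2.3]
opening: 0.087
```

```bash
python3 - <<'E'
from h import *
plan(.002,.1068,up=0,off=0)
E
```

```text
t 32.2 F [-3.1  0.1  2.3] shift mm [ 0.8 -0.8  0.4] units [ 0.02  -0.019  0.009] turn deg [ 0.    0.01 -0.16] open 7.611354259796398
```

Request:
drive_tool --commands '[{"dx": 0, "dy": 0, "dz": 0, "wx": 0, "wy": 0, "wz": 0, "grip": 26}, {"dx": 0, "dy": 0, "dz": 0, "wx": 0, "wy": 0, "wz": 0, "grip": 26}, {"dx": 0, "dy": 0, "dz": 0, "wx": 0, "wy": 0, "wz": 0, "grip": 26}, {"dx": 0, "dy": -0.4, "dz": 0, "wx": 0, "wy": 0, "wz": 0, "grip": 26}, {"dx": 0, "dy": -0.8, "dz": 0, "wx": 0, "wy": 0, "wz": 0, "grip": 26}, {"dx": 0, "dy": -0.9, "dz": 0, "wx": 0, "wy": 0, "wz": 0, "grip": 26}, {"dx": 0, "dy": -0.6, "dz": 0, "wx": 0, "wy": 0, "wz": -0.114, "grip": 26}, {"dx": 0, "dy": 0, "dz": 0, "wx": 0, "wy": 0, "wz": -0.114, "grip": 30}]'

```text
time_s: 33.2
position: [0.6256, -0.0225, 0.2398]
tcp_rot: [[0.995, 0.014, 0.096], [-0.096, -0.003, 0.995], [0.015, -1.0, -0.001]]
force: [0.1, 0.7, -0.1]
opening: 0.327
```

Request:
drive_tool --commands '[{"dx": -0.5, "dy": 0, "dz": -0.9, "wx": 0, "wy": 0.025, "wz": 0, "grip": 30}, {"dx": -0.5, "dy": 0, "dz": -0.9, "wx": 0, "wy": 0, "wz": 0, "grip": 30}, {"dx": 0, "dy": 0, "dz": 0, "wx": 0, "wy": 0, "wz": 0, "grip": 30}, {"dx": 0, "dy": 0, "dz": 0, "wx": 0, "wy": 0, "wz": 0, "grip": 30}]'

```text
time_s: 33.7
position: [0.5746, -0.0887, 0.2368]
tcp_rot: [[0.991, 0.002, 0.135], [-0.135, -0.0, 0.991], [0.002, -1.0, 0.0]]
force: [0.6, 1.1, -0.0]
opening: 0.343
```

```bash
python3 - <<'E'
from h import *
st(); 
for n,f in (('wrist','w12'),('scene','s12')):
    snap(n,f)
    for fn in (rest,leaned):
        try: fn(f)
        except Exception as e: print(f,e)
E
```

```text
33.7 [ 0.5746 -0.0887  0.2368] [ 0.567   1.0618 -0.0496] 0.34253926556687886
[[ 0.9908  0.0021  0.1352]
 [-0.1352 -0.0001  0.9908]
 [ 0.0021 -1.      0.0002]] [-19.7958  27.3317  89.0641   0.0387  63.4877 -12.0417]
w12 1121 angle 68.76935869285069 yaw -2.998551971234472 x at z=.034 -0.005848902688186587 rms 0.0007640211009583051 yrange -0.13430391048294502 0.09796533852124205
w12 [ 232    0   25   64 1314] x 0.0185 0.0367 y 0.0385 0.0841 ztop 0.1406
   face n 1119 angle 69.7 yaw 0.04 x at z=.034 -0.0089 0.00047
w12 [ 235   65   26   83 1686] x 0.0188 0.0373 y -0.0265 0.0332 ztop 0.1399
   face n 1541 angle 69.12 yaw -0.29 x at z=.034 -0.0094 0.00046
s12 246 angle 67.94555597578166 yaw -0.37169413766962256 x at z=.034 -0.0031462610468492233 rms 0.001533595511608973 yrange -0.1444677191635052 0.14485742209198568
s12 [227 178  10  12  92] x 0.012 0.0371 y 0.0689 0.0998 ztop 0.1405
   face n 86 angle 70.4 yaw -3.64 x at z=.034 -0.0074 0.0012
```

Request:
drive_tool --commands '[{"dx": -0.488, "dy": 0, "dz": 0.927, "wx": 0, "wy": 0, "wz": 0, "grip": 30}, {"dx": -0.488, "dy": 0, "dz": 0.927, "wx": 0, "wy": 0, "wz": 0, "grip": 30}, {"dx": -0.488, "dy": 0, "dz": 0.927, "wx": 0, "wy": 0, "wz": 0, "grip": 30}, {"dx": -0.488, "dy": 0, "dz": 0.927, "wx": 0, "wy": 0, "wz": 0, "grip": 30}, {"dx": -0.488, "dy": 0, "dz": 0.927, "wx": 0, "wy": 0, "wz": 0, "grip": 30}, {"dx": -0.488, "dy": 0, "dz": 0.927, "wx": 0, "wy": 0, "wz": 0, "grip": 30}, {"dx": -0.488, "dy": 0, "dz": 0.927, "wx": 0, "wy": 0, "wz": 0, "grip": 30}, {"dx": -0.488, "dy": 0, "dz": 0.927, "wx": 0, "wy": 0, "wz": 0, "grip": 30}]'

```text
time_s: 34.8
position: [0.4586, 0.2287, 0.2359]
tcp_rot: [[0.991, 0.001, 0.133], [-0.133, 0.0, 0.991], [0.001, -1.0, 0.0]]
force: [0.6, -0.1, 0.6]
opening: 0.347
```

Request:
drive_tool --commands '[{"dx": -0.488, "dy": 0, "dz": 0.927, "wx": 0, "wy": 0, "wz": 0, "grip": 30}, {"dx": -0.488, "dy": 0, "dz": 0.927, "wx": 0, "wy": 0, "wz": 0, "grip": 30}, {"dx": 0, "dy": 0.7, "dz": 0, "wx": 0, "wy": 0, "wz": 0, "grip": 30}, {"dx": 0, "dy": 0.7, "dz": 0, "wx": 0, "wy": 0, "wz": 0, "grip": 30}, {"dx": 0, "dy": 0, "dz": 0, "wx": 0, "wy": 0, "wz": 0, "grip": 30}, {"dx": 0, "dy": 0, "dz": 0, "wx": 0, "wy": 0, "wz": 0, "grip": 30}]'

```text
time_s: 35.55
position: [0.4308, 0.3058, 0.1805]
tcp_rot: [[0.991, 0.001, 0.134], [-0.134, 0.001, 0.991], [0.001, -1.0, 0.001]]
force: [1.0, -0.2, -1.5]
opening: 0.346
```

```bash
python3 - <<'E'
from h import *
st(); snap('scene','s13'); plates('s13')
E
```

```text
35.55 [0.4308 0.3058 0.1805] [ 1.0376 -0.2015 -1.5065] 0.3464061496995395
[[ 0.991   0.0012  0.134 ]
 [-0.134   0.0006  0.991 ]
 [ 0.0011 -1.      0.0008]] [23.2407 27.9641 99.6918  0.0067 52.267  30.935 ]
[161 238  23   9  83] [0.4254 0.3091] [0.0594 0.0161] 81.46 0.1176
```

Request:
drive_tool --commands '[{"dx": 0.01, "dy": 0.6, "dz": 0, "wx": 0, "wy": 0, "wz": 0, "grip": 30}, {"dx": 0, "dy": 0.6, "dz": 0, "wx": 0, "wy": 0, "wz": 0, "grip": 30}, {"dx": 0, "dy": 0.38, "dz": 0, "wx": 0, "wy": 0, "wz": 0, "grip": 30}, {"dx": 0, "dy": 0, "dz": 0, "wx": 0, "wy": 0, "wz": 0, "grip": 30}, {"dx": 0, "dy": 0, "dz": 0, "wx": 0, "wy": 0, "wz": 0, "grip": 2}, {"dx": 0, "dy": 0, "dz": 0, "wx": 0, "wy": 0, "wz": 0, "grip": 2}, {"dx": 0, "dy": 0, "dz": 0, "wx": 0, "wy": 0, "wz": 0, "grip": 2}, {"dx": 0, "dy": 0, "dz": 0, "wx": 0, "wy": 0, "wz": 0, "grip": 2}]'

```text
time_s: 36.6
position: [0.4309, 0.3052, 0.1172]
tcp_rot: [[0.991, 0.001, 0.135], [-0.135, 0.0, 0.991], [0.001, -1.0, 0.001]]
force: [-0.2, -0.6, 3.3]
opening: 0.089
```

Request:
drive_tool --commands '[{"dx": 0, "dy": 0, "dz": 0, "wx": 0, "wy": 0, "wz": 0, "grip": 2}, {"dx": 0, "dy": 0, "dz": 0, "wx": 0, "wy": 0, "wz": 0, "grip": 2}]'

```text
time_s: 36.85
position: [0.4309, 0.3052, 0.1172]
tcp_rot: [[0.991, 0.001, 0.135], [-0.135, 0.0, 0.991], [0.001, -1.0, 0.001]]
force: [-0.7, 0.1, 5.8]
opening: 0.09
```

Request:
drive_tool --commands '[{"dx": 0, "dy": -0.4, "dz": 0, "wx": 0, "wy": 0, "wz": 0, "grip": 2}, {"dx": 0, "dy": -0.7, "dz": 0, "wx": 0, "wy": 0, "wz": 0, "grip": 2}, {"dx": 0, "dy": -0.9, "dz": 0, "wx": 0, "wy": 0, "wz": 0, "grip": 2}, {"dx": 0, "dy": -0.9, "dz": 0, "wx": 0, "wy": 0, "wz": 0, "grip": 2}, {"dx": 0, "dy": -0.9, "dz": 0, "wx": 0, "wy": 0, "wz": 0, "grip": 2}, {"dx": 0, "dy": 0, "dz": 0, "wx": 0, "wy": 0, "wz": 0, "grip": 2}]'

```text
time_s: 37.6
position: [0.432, 0.3058, 0.2719]
tcp_rot: [[0.991, 0.006, 0.135], [-0.135, 0.003, 0.991], [0.006, -1.0, 0.004]]
force: [0.2, 0.2, -0.8]
opening: 0.087
```

Request:
drive_tool --commands '[{"dx": 0.611, "dy": 0, "dz": -0.914, "wx": 0, "wy": 0, "wz": 0, "grip": 2}, {"dx": 0.611, "dy": 0, "dz": -0.914, "wx": 0, "wy": 0, "wz": 0, "grip": 2}, {"dx": 0.611, "dy": 0, "dz": -0.914, "wx": 0, "wy": 0, "wz": 0, "grip": 2}, {"dx": 0.611, "dy": 0, "dz": -0.914, "wx": 0, "wy": 0, "wz": 0, "grip": 2}, {"dx": 0.611, "dy": 0, "dz": -0.914, "wx": 0, "wy": 0, "wz": 0, "grip": 2}, {"dx": 0.611, "dy": 0, "dz": -0.914, "wx": 0, "wy": 0, "wz": 0, "grip": 2}, {"dx": 0.611, "dy": 0, "dz": -0.914, "wx": 0, "wy": 0, "wz": 0, "grip": 2}, {"dx": 0.611, "dy": 0, "dz": -0.914, "wx": 0, "wy": 0, "wz": 0, "grip": 2}]'

```text
time_s: 38.6
position: [0.5842, -0.0122, 0.267]
tcp_rot: [[0.991, -0.003, 0.135], [-0.135, 0.001, 0.991], [-0.004, -1.0, 0.0]]
force: [0.3, 0.2, -1.5]
opening: 0.091
```

Request:
drive_tool --commands '[{"dx": 0.611, "dy": 0, "dz": -0.914, "wx": 0, "wy": 0, "wz": 0, "grip": 2}, {"dx": 0.611, "dy": 0, "dz": -0.914, "wx": 0, "wy": -0.025, "wz": 0, "grip": 2}, {"dx": 0, "dy": 0, "dz": 0, "wx": 0, "wy": 0, "wz": 0.114, "grip": 2}, {"dx": 0, "dy": 0, "dz": 0, "wx": 0, "wy": 0, "wz": 0.114, "grip": 2}, {"dx": 0, "dy": 0, "dz": 0, "wx": 0, "wy": 0, "wz": 0, "grip": 2}, {"dx": 0, "dy": 0, "dz": 0, "wx": 0, "wy": 0, "wz": 0, "grip": 2}]'

```text
time_s: 39.35
position: [0.6226, -0.0897, 0.2675]
tcp_rot: [[0.932, -0.35, 0.095], [-0.089, 0.034, 0.995], [-0.351, -0.936, 0.001]]
force: [-0.2, 0.2, -1.3]
opening: 0.092
```

```bash
python3 - <<'E'
from h import *
plan(-.066,.1072)
E
```

```text
t 39.35 F [-0.2  0.2 -1.3] shift mm [ 1.200e+00  1.271e+02 -1.000e-01] units [ 3.100e-02  3.177e+00 -2.000e-03] turn deg [-0.02  0.04 -0.06] open 8.018232652636906
```

Request:
drive_tool --commands '[{"dx": 0.03, "dy": 0.6, "dz": 0, "wx": 0, "wy": 0, "wz": 0, "grip": 2}, {"dx": 0, "dy": 0.7, "dz": 0, "wx": 0, "wy": 0, "wz": 0, "grip": 2}, {"dx": 0, "dy": 0.7, "dz": 0, "wx": 0, "wy": 0, "wz": 0, "grip": 2}, {"dx": 0, "dy": 0.7, "dz": 0, "wx": 0, "wy": 0, "wz": 0, "grip": 2}, {"dx": 0, "dy": 0.47, "dz": 0, "wx": 0, "wy": 0, "wz": 0, "grip": 2}, {"dx": 0, "dy": 0, "dz": 0, "wx": 0, "wy": 0, "wz": 0, "grip": 2}, {"dx": 0, "dy": 0, "dz": 0, "wx": 0, "wy": 0, "wz": 0, "grip": 2}]'

```text
time_s: 40.22
position: [0.5809, -0.0861, 0.151]
tcp_rot: [[0.933, -0.346, 0.096], [-0.09, 0.033, 0.995], [-0.348, -0.938, -0.001]]
force: [0.4, -0.3, -0.7]
opening: 0.089
```

```bash
python3 - <<'E'
from h import *
plan(-.066,.1072,up=0)
E
```

```text
t 40.225 F [ 0.4 -0.3 -0.7] shift mm [-0.5 15.3  0.3] units [-0.013  0.383  0.009] turn deg [0.04 0.01 0.16] open 7.767541459106999
```

Request:
drive_tool --commands '[{"dx": -0.01, "dy": 0.15, "dz": 0, "wx": 0, "wy": 0, "wz": 0, "grip": 2}, {"dx": 0, "dy": 0.15, "dz": 0, "wx": 0, "wy": 0, "wz": 0, "grip": 2}, {"dx": 0, "dy": 0.04, "dz": 0, "wx": 0, "wy": 0, "wz": 0, "grip": 2}, {"dx": 0.04, "dy": 0.03, "dz": 0, "wx": 0, "wy": 0, "wz": 0, "grip": 2}, {"dx": 0.03, "dy": 0, "dz": 0, "wx": 0, "wy": 0, "wz": 0, "grip": 2}, {"dx": 0, "dy": 0, "dz": 0, "wx": 0, "wy": 0, "wz": 0, "grip": 2}]'

```text
time_s: 40.98
position: [0.5765, -0.0856, 0.1352]
tcp_rot: [[0.931, -0.352, 0.096], [-0.089, 0.034, 0.995], [-0.353, -0.936, 0.0]]
force: [-3.4, 0.5, 5.0]
opening: 0.09
```

```bash
python3 - <<'E'
from h import *
plan(-.066,.1072,up=0,off=0)
E
```

```text
t 40.975 F [-3.4  0.5  5. ] shift mm [ 1.1 -1.   0.3] units [ 0.026 -0.026  0.007] turn deg [ 0.    0.02 -0.18] open 7.835806615292352
```

Request:
drive_tool --commands '[{"dx": 0, "dy": 0, "dz": 0, "wx": 0, "wy": 0, "wz": 0, "grip": 26}, {"dx": 0, "dy": 0, "dz": 0, "wx": 0, "wy": 0, "wz": 0, "grip": 26}, {"dx": 0, "dy": 0, "dz": 0, "wx": 0, "wy": 0, "wz": 0, "grip": 26}, {"dx": 0, "dy": -0.4, "dz": 0, "wx": 0, "wy": 0, "wz": 0, "grip": 26}, {"dx": 0, "dy": -0.8, "dz": 0, "wx": 0, "wy": 0, "wz": 0, "grip": 26}, {"dx": 0, "dy": -0.9, "dz": 0, "wx": 0, "wy": 0, "wz": 0, "grip": 26}, {"dx": 0, "dy": -0.6, "dz": 0, "wx": 0, "wy": 0, "wz": -0.114, "grip": 26}, {"dx": 0, "dy": 0, "dz": 0, "wx": 0, "wy": 0, "wz": -0.114, "grip": 30}]'

```text
time_s: 41.98
position: [0.619, -0.0903, 0.2399]
tcp_rot: [[0.995, 0.014, 0.095], [-0.095, -0.004, 0.995], [0.014, -1.0, -0.002]]
force: [-0.8, 0.3, -0.7]
opening: 0.326
```

Request:
drive_tool --commands '[{"dx": -0.6, "dy": -0.3, "dz": -0.9, "wx": 0, "wy": 0, "wz": 0, "grip": 0}, {"dx": -0.6, "dy": 0, "dz": -0.9, "wx": 0, "wy": 0, "wz": 0, "grip": 0}, {"dx": -0.6, "dy": 0, "dz": -0.9, "wx": 0, "wy": 0, "wz": 0, "grip": 0}, {"dx": 0, "dy": 0, "dz": 0, "wx": 0, "wy": 0, "wz": 0, "grip": 0}, {"dx": 0, "dy": 0, "dz": 0, "wx": 0, "wy": 0, "wz": 0, "grip": 0}]'

```text
time_s: 42.6
position: [0.5339, -0.1901, 0.2488]
tcp_rot: [[0.995, 0.002, 0.096], [-0.096, -0.0, 0.995], [0.002, -1.0, -0.0]]
force: [1.0, -0.1, 1.1]
opening: 0.01
```

```bash
python3 - <<'E'
from h import *
st(); 
for n,f in (('wrist','w14'),('top','t14'),('scene','s14')):
    snap(n,f)
    for fn in (rest,leaned):
        try: fn(f)
        except Exception as e: print(f,e)
o=np.hstack([cv2.resize(load('w14')[0],(400,300)),cv2.resize(load('t14')[0][130:250,120:280],(400,300),interpolation=cv2.INTER_CUBIC)]); cv2.imwrite('pics/v14.png',np.vstack([o,np.hstack([cv2.resize(load('s14')[0][110:260,160:360],(400,300),interpolation=cv2.INTER_CUBIC),cv2.resize(load('t14')[0][140:245,205:345],(400,300),interpolation=cv2.INTER_CUBIC)])])[:,:,::-1])
E
```

```text
42.6 [ 0.5339 -0.1901  0.2488] [ 0.9647 -0.1401  1.1133] 0.010273795921060539
[[ 0.9954  0.0019  0.0963]
 [-0.0963 -0.0003  0.9954]
 [ 0.0019 -1.     -0.0001]] [-30.9074  25.3978  90.3915   0.0436  64.1085 -25.4031]
w14 966 angle 69.45128038638744 yaw -7.144032827304002 x at z=.034 -0.0178558435215136 rms 0.0014611743945232706 yrange -0.14472153781974023 -0.050030925564821326
w14 [277   0  29  13 144] x 0.0182 0.0369 y -0.0269 -0.0176 ztop 0.1388
   face n 254 angle 68.31 yaw 6.29 x at z=.034 -0.0114 0.00042
w14 [ 277   14   28   87 2059] x 0.0185 0.0378 y -0.0946 -0.0345 ztop 0.1392
   face n 2203 angle 68.48 yaw -0.29 x at z=.034 -0.0102 0.00053
t14 189 angle 69.53988184812849 yaw 0.1109776215468585 x at z=.034 -0.007303391593628535 rms 0.0012538158599479697 yrange -0.0952316765189093 0.142496153097143
t14 [242 166  21   9 150] x 0.0188 0.0391 y 0.0402 0.0996 ztop 0.1417
   face n 173 angle 69.56 yaw 0.18 x at z=.034 -0.0075 0.00095
t14 [264 168  21  10 156] x 0.0176 0.04 y -0.0247 0.0348 ztop 0.1428
   face n 173 angle 68.7 yaw -0.84 x at z=.034 -0.0084 0.00106
t14 [287 170  22  11 154] x 0.0184 0.0392 y -0.093 -0.0331 ztop 0.143
   face n 190 angle 68.16 yaw -0.23 x at z=.034 -0.009 0.00105
s14 216 angle 71.76258110186555 yaw -0.4148130049177256 x at z=.034 -0.0015463303351175624 rms 0.0016359981257786263 yrange -0.1443280324901122 0.14412977993271697
s14 [227 176  18  14 172] x 0.0137 0.0397 y 0.0419 0.1002 ztop 0.1408
   face n 170 angle 70.14 yaw -0.91 x at z=.034 -0.0072 0.00103
```

View pics/v14.png

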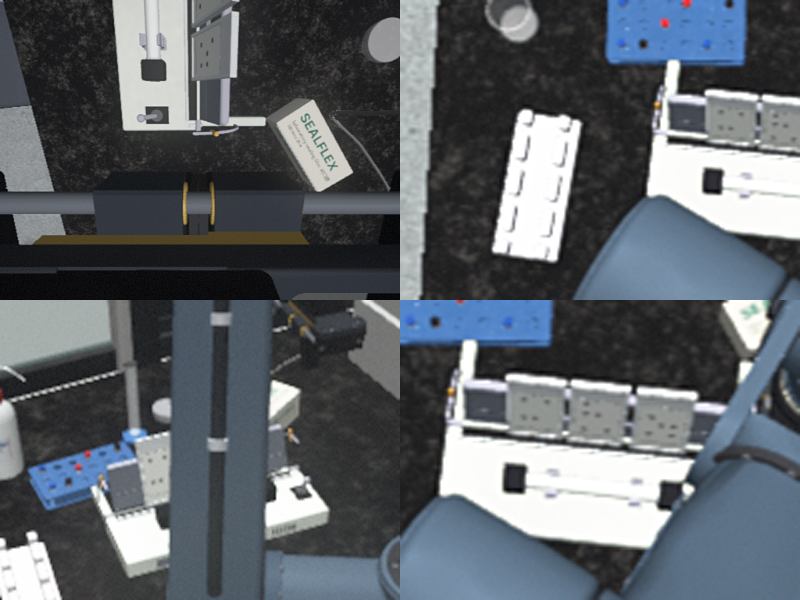

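```bash
cat >> h.py <<'E'
def cmp(f,bands,zr=(.05,.095)):
    p,d,K,T=load(f); W=cloud(d,K,T); D=W-np.array([*O,0]); x,y,z=D@SX,D@SY,W[...,2]
    for nm,(a,b) in bands.items():
        q=(y>a)&(y<b)&(z>zr[0])&(z<zr[1])&(x>-.015)&(x<.04); Q=np.c_[x[q],y[q],z[q]]
        if len(Q)<30: print(f,nm,len(Q)); continue
        c=np.array([.364,np.median(Q[:,0]-.364*Q[:,2])])
        for j in range(6):
            r=Q[:,0]-Q[:,2]*c[0]-c[1]; Qk=Q[abs(r)<(.008,.005,.003,.002,.0015,.0015)[j]]; c=np.polyfit(Qk[:,2],Qk[:,0],1)
        print(f,nm,len(Qk),'angle',(90-np.degrees(np.arctan(c[0]))).round(2),'x@34',(1000*(c[0]*.034+c[1])).round(2),'x@90',(1000*(c[0]*.09+c[1])).round(2))
E
python3 - <<'E'
from h import *
B={'restL':(.105,.14),'p1':(.045,.094),'p2':(-.021,.028),'p3':(-.09,-.04),'restR':(-.14,-.105)}
for f in('w8','w11','w12','w14','t14','s14'): cmp(f,B)
E
```

```text
w8 restL 768 angle 68.85 x@34 -3.53 x@90 18.13
w8 p1 923 angle 68.9 x@34 -3.3 x@90 18.31
w8 p2 267 angle 62.39 x@34 -5.68 x@90 23.61
w8 p3 310 angle 68.71 x@34 -2.88 x@90 18.94
w8 restR 254 angle 68.98 x@34 -2.52 x@90 18.99
w11 restL 665 angle 69.17 x@34 -0.93 x@90 20.38
w11 p1 760 angle 68.94 x@34 -8.22 x@90 13.34
w11 p2 257 angle 62.41 x@34 -3.22 x@90 26.04
w11 p3 345 angle 69.09 x@34 -0.08 x@90 21.31
w11 restR 291 angle 69.2 x@34 0.3 x@90 21.57
w12 restL 0
w12 p1 904 angle 68.74 x@34 -9.76 x@90 12.02
w12 p2 782 angle 68.25 x@34 -10.2 x@90 12.14
w12 p3 673 angle 68.97 x@34 -1.57 x@90 19.96
w12 restR 357 angle 69.07 x@34 -1.26 x@90 20.16
w14 restL 0
w14 p1 0
w14 p2 384 angle 68.09 x@34 -10.42 x@90 12.1
w14 p3 1124 angle 67.6 x@34 -11.0 x@90 12.08
w14 restR 679 angle 69.1 x@34 -1.37 x@90 20.02
t14 restL 64 angle 69.1 x@34 -0.51 x@90 20.87
t14 p1 90 angle 68.83 x@34 -8.02 x@90 13.67
t14 p2 77 angle 67.1 x@34 -9.79 x@90 13.86
t14 p3 88 angle 66.93 x@34 -9.93 x@90 13.91
t14 restR 19 angle 69.78 x@34 0.7 x@90 21.32
s14 restL 74 angle 69.62 x@34 -0.31 x@90 20.5
s14 p1 76 angle 69.01 x@34 -8.03 x@90 13.46
s14 p2 0
s14 p3 0
s14 restR 34 angle 71.17 x@34 0.99 x@90 20.09
```

Request:
drive_tool --commands '[{"dx": -0.91, "dy": 0, "dz": 0.27, "wx": 0, "wy": 0, "wz": 0, "grip": 0}, {"dx": -0.91, "dy": 0, "dz": 0.27, "wx": 0, "wy": 0, "wz": 0, "grip": 0}, {"dx": -0.91, "dy": 0, "dz": 0.27, "wx": 0, "wy": 0, "wz": 0, "grip": 0}, {"dx": 0, "dy": 0.7, "dz": 0, "wx": 0, "wy": 0, "wz": 0, "grip": 0}, {"dx": 0, "dy": 0.7, "dz": 0, "wx": 0, "wy": 0, "wz": 0, "grip": 0}, {"dx": 0, "dy": 0.7, "dz": 0, "wx": 0, "wy": 0, "wz": 0, "grip": 0}, {"dx": 0, "dy": 0, "dz": 0, "wx": 0, "wy": 0, "wz": 0, "grip": 0}]'

```text
time_s: 43.62
position: [0.4269, -0.146, 0.1625]
tcp_rot: [[0.996, -0.004, 0.094], [-0.094, 0.003, 0.996], [-0.004, -1.0, 0.002]]
force: [1.0, -0.3, -0.2]
opening: 0.001
```

```bash
python3 - <<'E'
from h import *
s=st(); D=np.array(s['position'])-np.array([*O,0]); print('stand',D@SX,D@SY,D[2])
p,d,K,T=load('w14'); W=cloud(d,K,T); D=W-np.array([*O,0]); x,y,z=D@SX,D@SY,W[...,2]
m=(x>-.1)&(x<-.03)&(y<-.12)&(y>-.16)&(z>.055)&(z<.09); print(m.sum(),x[m].mean(),y[m].mean(),z[m].max())
E
```

```text
43.625 [ 0.4269 -0.146   0.1625] [ 0.9924 -0.2924 -0.2216] 0.0010123721674494333
[[ 0.9955 -0.0038  0.0943]
 [-0.0943  0.0026  0.9955]
 [-0.004  -1.      0.0022]] [-33.1254  25.019  110.9929   0.0071  44.2501 -27.7215]
stand -0.11150182122978142 -0.14074145217261186 0.16250190283817864
139 -0.07426998779184911 -0.14275805596287874 0.07636458194804381
```

Request:
drive_tool --commands '[{"dx": 0, "dy": 0.7, "dz": -0.03, "wx": 0, "wy": 0, "wz": 0, "grip": 0}, {"dx": 0, "dy": 0.7, "dz": 0, "wx": 0, "wy": 0, "wz": 0, "grip": 0}, {"dx": 0, "dy": 0.66, "dz": 0, "wx": 0, "wy": 0, "wz": 0, "grip": 0}, {"dx": 0, "dy": 0, "dz": 0, "wx": 0, "wy": 0, "wz": 0, "grip": 0}, {"dx": 0.3, "dy": 0, "dz": 0, "wx": 0, "wy": 0, "wz": 0, "grip": 0}, {"dx": 0.25, "dy": 0, "dz": 0, "wx": 0, "wy": 0, "wz": 0, "grip": 0}, {"dx": 0.2, "dy": 0, "dz": 0, "wx": 0, "wy": 0, "wz": 0, "grip": 0}, {"dx": 0.2, "dy": 0, "dz": 0, "wx": 0, "wy": 0, "wz": 0, "grip": 0}]'

```text
time_s: 44.62
position: [0.466, -0.1522, 0.082]
tcp_rot: [[0.995, 0.001, 0.095], [-0.095, -0.0, 0.995], [0.001, -1.0, -0.0]]
force: [-1.8, 0.0, 0.6]
opening: -0.001
```

Request:
drive_tool --commands '[{"dx": 0.1, "dy": 0, "dz": 0, "wx": 0, "wy": 0, "wz": 0, "grip": 0}, {"dx": 0.08, "dy": 0, "dz": 0, "wx": 0, "wy": 0, "wz": 0, "grip": 0}, {"dx": 0, "dy": 0, "dz": 0, "wx": 0, "wy": 0, "wz": 0, "grip": 0}]'

```text
time_s: 45.0
position: [0.4726, -0.1528, 0.0814]
tcp_rot: [[0.995, 0.0, 0.096], [-0.096, -0.0, 0.995], [0.0, -1.0, -0.0]]
force: [-0.1, -1.1, -0.3]
opening: 0.004
```

```bash
python3 - <<'E'
from h import *
s=st(); D=np.array(s['position'])-np.array([*O,0]); print('stand',D@SX,D@SY,D[2])
p,d,K,T=snap('scene','s15'); cv2.imwrite('pics/v15.png',cv2.resize(p[110:260,200:400],(800,600),interpolation=cv2.INTER_CUBIC)[:,:,::-1])
E
```

```text
45.0 [ 0.4726 -0.1528  0.0814] [-0.0826 -1.1018 -0.2968] 0.004222120524522822
[[ 0.9954  0.0002  0.0957]
 [-0.0957 -0.      0.9954]
 [ 0.0002 -1.     -0.    ]] [-30.836   36.1456 107.9546   0.006   35.8898 -25.3513]
stand -0.06538198029888362 -0.14315801220806826 0.08136116442525372
```

View pics/v15.png

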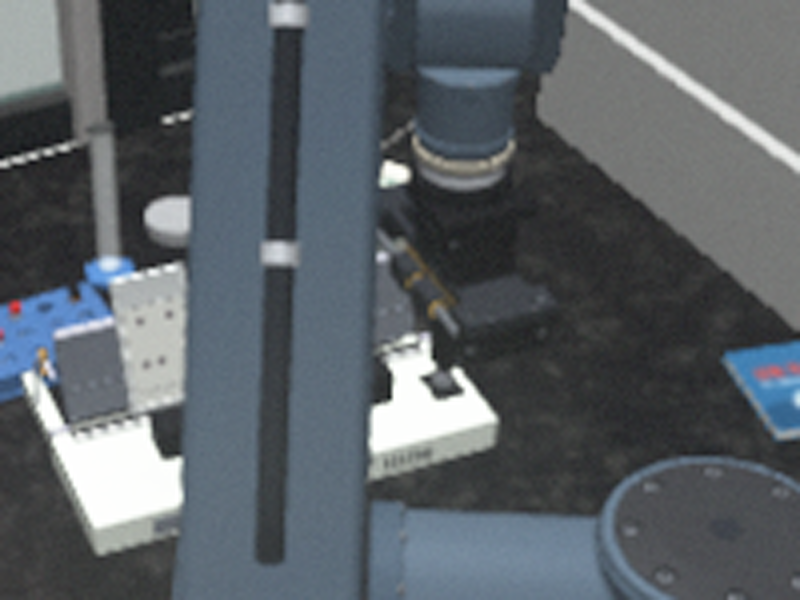

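Request:
drive_tool --commands '[{"dx": 0.05, "dy": 0, "dz": 0, "wx": 0, "wy": 0, "wz": 0, "grip": 0}, {"dx": 0.05, "dy": 0, "dz": 0, "wx": 0, "wy": 0, "wz": 0, "grip": 0}, {"dx": 0, "dy": 0, "dz": 0, "wx": 0, "wy": 0, "wz": 0, "grip": 0}]'

```text
time_s: 45.42
position: [0.4755, -0.1528, 0.0812]
tcp_rot: [[0.995, -0.002, 0.095], [-0.095, 0.001, 0.995], [-0.002, -1.0, 0.001]]
force: [-3.7, -1.0, 0.4]
opening: 0.008
```

Request:
drive_tool --commands '[{"dx": 0.05, "dy": 0, "dz": 0, "wx": 0, "wy": 0, "wz": 0, "grip": 0}, {"dx": 0.04, "dy": 0, "dz": 0, "wx": 0, "wy": 0, "wz": 0, "grip": 0}, {"dx": 0, "dy": 0, "dz": 0, "wx": 0, "wy": 0, "wz": 0, "grip": 0}]'

```text
time_s: 45.8
position: [0.4764, -0.1526, 0.081]
tcp_rot: [[0.996, -0.008, 0.094], [-0.094, 0.003, 0.996], [-0.008, -1.0, 0.002]]
force: [-9.1, -1.7, 1.8]
opening: 0.004
```

Request:
drive_tool --commands '[{"dx": -0.4, "dy": 0, "dz": 0, "wx": 0, "wy": 0, "wz": 0, "grip": 0}, {"dx": -0.5, "dy": -0.3, "dz": 0, "wx": 0, "wy": 0, "wz": 0, "grip": 0}, {"dx": 0, "dy": -0.9, "dz": 0, "wx": 0, "wy": 0, "wz": 0, "grip": 0}, {"dx": 0, "dy": -0.9, "dz": 0, "wx": 0, "wy": 0, "wz": 0, "grip": 0}, {"dx": 0, "dy": -0.9, "dz": 0, "wx": 0, "wy": 0, "wz": 0, "grip": 0}, {"dx": 0, "dy": -0.9, "dz": 0, "wx": 0, "wy": 0, "wz": 0, "grip": 0}, {"dx": 0.8, "dy": 0, "dz": -0.9, "wx": 0, "wy": 0, "wz": 0, "grip": 0}, {"dx": 0.8, "dy": 0, "dz": -0.9, "wx": 0, "wy": 0, "wz": 0, "grip": 0}]'

```text
time_s: 46.8
position: [0.5032, -0.2291, 0.2393]
tcp_rot: [[0.995, 0.005, 0.095], [-0.095, -0.003, 0.995], [0.005, -1.0, -0.002]]
force: [0.7, 0.6, 0.2]
opening: 0.006
```

Request:
drive_tool --commands '[{"dx": 0.5, "dy": 0, "dz": -0.9, "wx": 0, "wy": 0, "wz": 0, "grip": 0}, {"dx": 0.3, "dy": 0, "dz": -0.5, "wx": 0, "wy": 0, "wz": 0, "grip": 0}, {"dx": 0, "dy": 0, "dz": 0, "wx": 0, "wy": 0, "wz": 0, "grip": 0}, {"dx": 0, "dy": 0, "dz": 0, "wx": 0, "wy": 0, "wz": 0, "grip": 0}]'

```text
time_s: 47.3
position: [0.5272, -0.2857, 0.2374]
tcp_rot: [[0.995, -0.0, 0.095], [-0.095, 0.001, 0.995], [-0.0, -1.0, 0.001]]
force: [-0.2, -0.0, -1.1]
opening: 0.007
```

```bash
python3 - <<'E'
from h import *
st()
B={'restL':(.105,.14),'p1':(.045,.094),'p2':(-.021,.028),'p3':(-.09,-.04),'restR':(-.14,-.105)}
for n,f in (('wrist','w16'),('top','t16')): snap(n,f); cmp(f,B); leaned(f)
p,d,K,T=load('w16'); W=cloud(d,K,T); D=W-np.array([*O,0]); x,y,z=D@SX,D@SY,W[...,2]
m=(x>-.1)&(x<-.02)&(y<-.12)&(y>-.16)&(z>.055)&(z<.09); print('toggle',m.sum(),x[m].mean(),y[m].mean(),z[m].max())
cv2.imwrite('pics/v16.png',np.hstack([cv2.resize(p,(400,300)),cv2.resize(load('t16')[0][140:245,205:345],(400,300),interpolation=cv2.INTER_CUBIC)])[:,:,::-1])
E
```

```text
47.3 [ 0.5272 -0.2857  0.2374] [-0.1547 -0.0184 -1.1149] 0.007142811136212901
[[ 0.9954 -0.0002  0.0955]
 [-0.0955  0.0009  0.9954]
 [-0.0003 -1.      0.0009]] [-39.1384  28.7309  86.2771   0.0382  65.0332 -33.6755]
w16 restL 0
w16 p1 0
w16 p2 0
w16 p3 0
w16 restR 893 angle 69.02 x@34 -1.78 x@90 19.7
t16 restL 61 angle 67.03 x@34 -2.17 x@90 21.57
t16 p1 92 angle 67.86 x@34 -8.93 x@90 13.85
t16 p2 87 angle 67.87 x@34 -9.4 x@90 13.37
t16 p3 94 angle 68.0 x@34 -9.29 x@90 13.33
t16 restR 60 angle 68.69 x@34 -0.03 x@90 21.81
t16 [242 166  21   9 155] x 0.0202 0.0386 y 0.0401 0.0994 ztop 0.1418
   face n 186 angle 69.45 yaw 0.59 x at z=.034 -0.0079 0.00106
t16 [264 168  22  10 154] x 0.0203 0.0398 y -0.0276 0.0348 ztop 0.141
   face n 177 angle 68.2 yaw -0.29 x at z=.034 -0.0091 0.00101
t16 [287 170  22  11 159] x 0.0184 0.0392 y -0.0932 -0.0331 ztop 0.1446
   face n 185 angle 68.43 yaw 0.47 x at z=.034 -0.0088 0.00099
toggle 151 -0.04703593531748412 -0.14403683755617086 0.07746473728102139
```

View pics/v16.png

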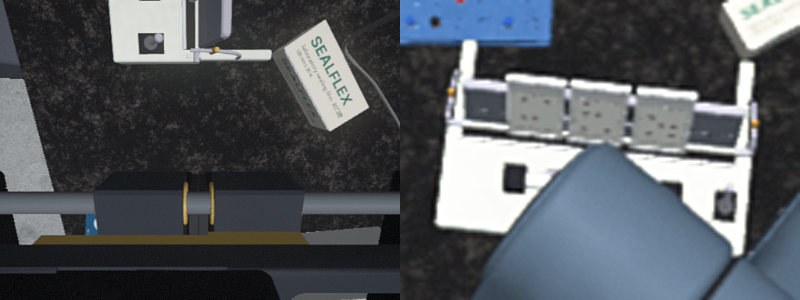

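```bash
python3 - <<'E'
from h import *
p,d,K,T=load('w14'); W=cloud(d,K,T); D=W-np.array([*O,0]); x,y,z=D@SX,D@SY,W[...,2]
m=(abs(y)<.06)&(y<-.005)&(x>-.068)&(x<-.048)&(z>.05); print('tube top z (want .064)',np.percentile(z[m],[50,90]),'x',x[m].mean())
workorder.hand_in()
E
```

```text
tube top z (want .064) [0.06227588 0.06394468] x -0.05828970188476582
the job is handed in; nothing more can be done
```

The stand is ready and the job is handed in, at about 47 s on the robot's clock. The order was lamp, backrest, three plates, then the toggle last. One groove of the rack was empty from the start, so there were only three plates.

**Last checks:**
- **Backrest:** it measures about 69–70 degrees; the closest view gave 69.0. That is within about a degree of the 70 degree marks, judged from depth pictures and not by sighting the marks themselves.
- **Lamp:** it is seated in both clips, with the tube's top at about 64 mm and its axis at x = -58 mm on the stand, as it should be.
- **Plates:** all three lean side by side with gaps, spots out, each resting against the backrest, and the rack is empty. The three plates and the backrest had not moved after the toggle was thrown.
- **Toggle:** I pushed it to its rear stop and it stayed there when the arm backed off.
- **Beaker, film box, orange look-alike:** the arm did not touch them.

**Disagreement between views:** the right-hand plate read up to 1.5 degrees flatter than the backrest in one close view, with its lower edge roughly 1 mm forward of the foot. The last top view showed no clear difference between the three plates. I left it, judging a nudge the bigger risk.

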